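# Unstack the tube blocks onto the heater and the drying mats

## Robot

A 6-joint arm with a two-finger parallel gripper is mounted at the origin on a cart in front of the work surface, level with it; the furniture and walls round the work are solid. World frame = base frame: x ahead of the robot, y to its left, z up, the work surface at z = 0. Lengths are in m, angles in degrees, forces in N, time in s.
With the tool pointing down it reaches from about 0.375 to 0.9 m from the base axis. Payload 3.1 kg.
Tool frame: the origin (TCP) lies at the very end of the fingers, on their centre line; the grasp point (between the pads) lies 19 mm behind it; z points along the fingers, x is the direction in which the jaws open and shut, and the axes are right-handed (so a half turn about z gives the same grasp; the last joint's range is limited). The gripper opens to 87 mm and grips with 3 to 60 N. Pads are 19 mm wide; open, the fingers measure 117 mm over their backs; the gripper's body (75 mm by 190 mm) begins 51 mm behind the grasp point.
Start: joints at [-78.982, 30.224, 82.088, -0, 67.689, -10.227], TCP at [0.226, -0.582, 0.223] pointing down, gripper open.
Joint ranges: [-176.69, 176.69], [-43.24, 126.21], [12.49, 139.97], [-82, 262], [0, 151.66], [-163.58, 163.58]. Speed limits (degrees/s): [159.86, 159.86, 180, 180, 180, 180].

## Interface

Orientations are given as a 3x3 rotation matrix whose columns are the frame's x, y, z axes.
In Python, from rig import bot gives the robot as it stands.
- The arm moves only by the tool arm_command, never from a script. Its argument "plan" is a list of rows, each an object of numbers: "claw": the opening, from 0 (shut) to 1 (fully open); "dx", "dy", "dz": the shift along the tool's x, y, z in cm; "twist": the turn about the tool's z in degrees. A call has 1 to 8 rows; each row is the pose to reach, as a shift and turn from the pose measured when the call began, along the tool's axes at that moment; what a row does not reach only later rows make up. A row lasts 1/12 s, in which the tool goes at most 41.7 mm and 7.16 degrees, less where a joint would pass 70% of its speed; a pose out of reach is approached as far as the arm can. A call with a gripper value outside its range is refused whole. The fingers move at their own pace and stop on an object; the grip force is fixed at half the most. Time passes only in rows, so rows that repeat a pose let the fingers close. It gives the time, the measured TCP pose, the force and the opening at its end, in the units of the state.
- bot.read_state(): the state, without advancing time (a new reading comes with each control period).
- bot.capture(name): name is "scene" or "top"; returns the picture (400x640x3 uint8, red, green, blue); there is no depth.
- bot.calibration(name): a dict with "intrinsics" (3x3 intrinsics, pixels), "rvec" (rotation vector, rad) and "tvec" (3), from world to camera coordinates, as OpenCV has them. Camera axes: x right, y down, z forward; pixel columns grow to the right and rows downward; lengths in m; the calibration is good to about 2 mm. A picture is of the moment at which its call begins. calibration takes no time and is no camera call.
- bot.hand_in(): hands the job in, once; it reports no verdict.
The state is a dict: "time_s": time; "joint_positions": joint angles; "qvel": joint speeds; "tau": joint torques, N m; "position": TCP position; "tcp_rot": TCP orientation; "force": force on the tool from outside, world axes, zero at the start; "moment": the same for the moment, N m; "opening": opening from 0.0 (shut) to 1.0 (fully open).
Only numpy, scipy, OpenCV 4.12 (cv2) and the standard library are available. Lean on these libraries where they do the work, as an engineer would, in place of code of your own. Each camera call takes 0.05 s, during which the arm holds its last target.

## Task

Take the stack of four aluminium tube blocks apart. Press the second-largest block, the one with sockets in its underside, down onto the studs of the low white block heater until it sits flush on the plate, and set each of the other three on the rubber mat of its own shape and size, centred and square on the printed outline. Keep the blocks upright, and leave the timer and the beaker where they stand.

Things in the scene. Friction and masses are not known exactly. Their poses are not given: they have to be found in the camera images.
- long_block: largest aluminium tube block, bottom of the stack at the start, 126 x 66 x 24 mm (x, y, z), 21 small wells drawn on top (no real holes). Origin: centre of the underside; z up. x along the 126 mm side. About 0.25 to 0.5 kg. The four blocks lie flat on one another, largest below, each less than 5 mm off the centre of the one below and turned less than 0.06 rad to it
- socket_block: second-largest aluminium tube block, second from below, 100 x 60 x 24 mm, 18 small wells drawn on top. Origin: centre of the underside; z up. x along the 100 mm side. In its underside are four square sockets, 13 x 13 mm and 10 mm deep, centred at x = +-32, y = +-14 mm, which fit the heater's studs with 2 mm to spare all round; either way round fits
- short_block: second-smallest aluminium tube block, third from below, 74 x 52 x 24 mm, 6 wells drawn on top. Origin: centre of the underside; z up. x along the 74 mm side
- round_block: round aluminium block, top of the stack, diameter 44 mm, height 24 mm, one well drawn on top. Origin: centre of the underside; z up. 
- long_mat: black rubber mat, fixed, 142 x 82 x 3 mm, with a thin grey printed outline of 126 x 66 mm. Origin: centre of the underside; z up. x along the long side; the top is 3 mm above the table
- short_mat: black rubber mat, fixed, 90 x 68 x 3 mm, with a thin grey printed outline of 74 x 52 mm. Origin: centre of the underside; z up. x along the long side; the top is 3 mm above the table
- round_mat: round black rubber mat, fixed, diameter 60 mm, 3 mm thick, with a thin grey printed circle of 44 mm. Origin: centre of the underside; z up. 
- heater: low white block heater, fixed, 130 x 90 mm, with a bare aluminium plate (108 x 68 mm) on top, 28 mm above the table. Origin: centre of the underside; z up. x along the 130 mm side, the small black knob on its -x end. On the plate four dark studs, 9 mm thick and 8 mm high with tapered tips (4.4 mm at the top), stand at x = +-32, y = +-14 mm
- timer: bystander: cream timer lying flat, 64 x 64 x 21 mm, loose. Origin: centre of the underside; z up. 
- beaker: bystander: small clear beaker, diameter 55 mm, height 69 mm, loose. Origin: centre of the underside; z up. A fixed microscope about 0.45 m tall, not listed, stands on the right of the work, roughly over x 0.5 to 0.85, y -0.38 to -0.10 in the world frame: swing the arm past its front or keep clear of it
Mind the look-alikes: they are no part of the job. Leave any red look-alike of the round_block alone.

How it is judged (in metres and radians):
At the end, for the whole second after the job is handed in: Socket block flush on the heater's plate (centre within 4 mm, height 2.5 mm); the other three on their own mats, centres within 12 mm; oblong ones within 0.25 rad of square; all upright, at rest, released; timer and beaker not moved (horizontal distance between long_block and long_mat below 0.012 m and z of long_block in the frame of long_mat between 0 and 0.0055 m and angle between each of long_block, socket_block, short_block, round_block's own z axis and vertical below 0.1 rad and linear speed of each of long_block, socket_block, short_block, round_block below 0.02 m/s and angle between the x axis of long_block and the x axis of long_mat, either way round below 0.25 rad and horizontal distance between socket_block and heater below 0.004 m and z of socket_block in the frame of heater between 0.025 and 0.0305 m and angle between the x axis of socket_block and the x axis of heater, either way round below 0.25 rad and horizontal distance between short_block and short_mat below 0.012 m and z of short_block in the frame of short_mat between 0 and 0.0055 m and angle between the x axis of short_block and the x axis of short_mat, either way round below 0.25 rad and horizontal distance between round_block and round_mat below 0.012 m and z of round_block in the frame of round_mat between 0 and 0.0055 m); the robot touches nothing.
It fails at once if the timer was moved by more than 25 mm (distance of timer from where it was at the start of the episode above 0.025 m).
It fails at once if the beaker was moved by more than 25 mm (distance of beaker from where it was at the start of the episode above 0.025 m).
It fails at once if a block was tipped by more than 0.6 rad (angle between any of long_block, socket_block, short_block, round_block's own z axis and vertical above 0.6 rad).
It also fails if it takes over 136 s, if anything falls off the work surface, if the arm or the gripper's body presses on something with over 40 N, if the wrist force passes 120 N, or if a joint passes its speed limit or range.

## Working session

There is one attempt and no reset: what is moved stays moved. The work goes in short steps, Python scripts to look and compute and a tool call to move; the robot and the scene stay as the last step left them, time stands still between calls to the robot, and variables do not carry over. Pictures are saved under pics/ and viewed, and the job is handed in when it is done.

Besides the shell and the picture viewer there is one more tool, called after "Request:" as name(argument=value, ...) on one line, values as JSON. arm_command: Moves the arm, as the interface text tells. Its arguments: {"type":"object","properties":{"plan":{"type":"array"}},"required":["plan"]}

```bash
ls; mkdir -p pics; python3 - <<'E'
from rig import bot
import cv2
s=bot.read_state()
for k in s: print(k,s[k])
for n in("scene","top"):
    im=bot.capture(n); cv2.imwrite(f"pics/{n}0.png",im[:,:,::-1]); print(bot.calibration(n))
E
```

```text
pics
time_s 0.0
joint_positions [-7.89825421e+01  3.02796736e+01  8.21586623e+01 -8.35370975e-04
  6.76875442e+01 -1.02264463e+01]
qvel [-0.06529873  0.04815497  0.03973352 -0.01142538  0.04495546  0.02355381]
tau [-9.14145476e-04 -4.40045786e+01 -1.76592797e+01  6.34071068e-02
  5.82780212e-02 -1.70462590e-04]
position [ 0.22634878 -0.58177057  0.22155141]
tcp_rot [[ 3.62343583e-01 -9.32044495e-01 -4.33108286e-04]
 [-9.32042082e-01 -3.62343646e-01  2.15395038e-03]
 [-2.16451163e-03 -3.76794949e-04 -9.99997586e-01]]
force [-0.07128415  0.16071973  0.7212629 ]
moment [0.00486819 0.02592045 0.00787511]
opening 1.00202952716453
{'intrinsics': array([[471.59266371,   0.        , 312.32422847],
       [  0.        , 471.59266371, 196.45411688],
       [  0.        ,   0.        ,   1.        ]]), 'rvec': array([ 2.25652991, -0.52968047,  0.24042141]), 'tvec': array([-0.55414857,  0.31106265,  1.01395523])}
{'intrinsics': array([[396.46404671,   0.        , 320.04524901],
       [  0.        , 396.46404671, 197.663667  ],
       [  0.        ,   0.        ,   1.        ]]), 'rvec': array([ 2.11678201, -2.10639331,  0.17161207]), 'tvec': array([0.08699538, 0.64691009, 0.99091134])}
```

View pics/scene0.png

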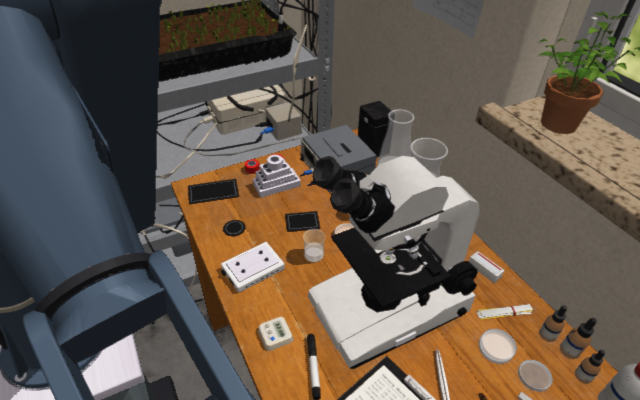

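View pics/top0.png

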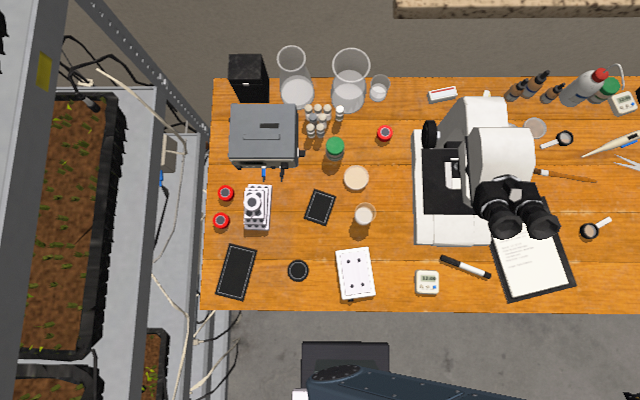

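```bash
cat > h.py <<'E'
import numpy as np, cv2
from rig import bot
def cal(n):
    c=bot.calibration(n); R=cv2.Rodrigues(np.array(c['rvec']))[0]; return np.array(c['intrinsics']),R,np.array(c['tvec']).reshape(3),np.array(c['rvec'])
def ray(n,uv,z):
    K,R,t,_=cal(n); uv=np.atleast_2d(np.array(uv,float))
    d=np.c_[uv,np.ones(len(uv))]@np.linalg.inv(K).T@R; C=-R.T@t
    return C+d*((z-C[2])/d[:,2])[:,None]
def proj(n,P):
    K,R,t,rv=cal(n); return cv2.projectPoints(np.array(P,float).reshape(-1,3),rv,t,K,None)[0].reshape(-1,2)
def crop(im,x0,y0,w,h,f,name):
    cv2.imwrite(f"pics/{name}.png",cv2.resize(im[y0:y0+h,x0:x0+w,::-1],None,fx=f,fy=f,interpolation=cv2.INTER_CUBIC))
E
python3 - <<'E'
from h import *
for n,x,y,w,h in(("top",205,150,190,155),("scene",170,140,200,150)):
    im=cv2.imread(f"pics/{n}0.png")[:,:,::-1]; crop(im,x,y,w,h,4,n+"0c")
E
```

```text
(no output)
```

View pics/top0c.png

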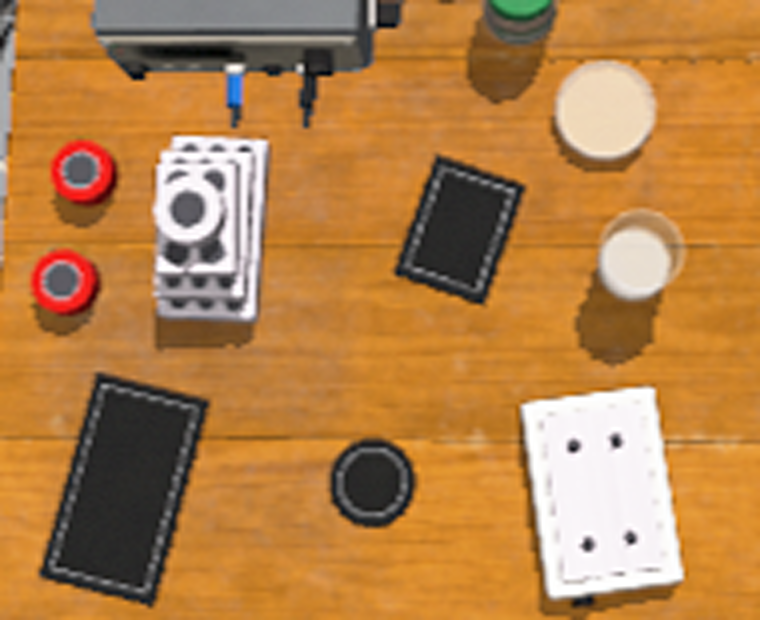

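View pics/scene0c.png

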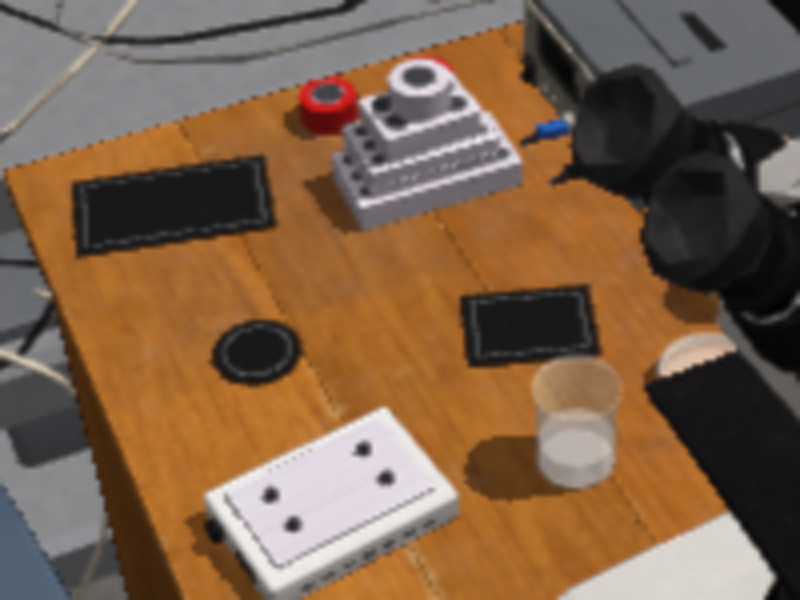

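```bash
cat > m.py <<'E'
from h import *
def rectw(P):  # world pts -> minAreaRect
    (c,(w,h),a)=cv2.minAreaRect((P[:,:2]*1000).astype(np.float32))
    if w<h: w,h,a=h,w,a+90
    return np.round(c,1),round(w,1),round(h,1),round((a+90)%180-90,1)
def mats(n,im):
    hsv=cv2.cvtColor(np.ascontiguousarray(im),cv2.COLOR_RGB2HSV)
    box={"top":(205,150,190,155),"scene":(170,140,200,150)}[n]
    m=np.zeros(im.shape[:2],np.uint8); x,y,w,h=box
    m[y:y+h,x:x+w]=((im.max(2)<70)*255).astype(np.uint8)[y:y+h,x:x+w]
    m=cv2.morphologyEx(m,cv2.MORPH_CLOSE,np.ones((5,5)))
    for c in cv2.findContours(m,cv2.RETR_EXTERNAL,cv2.CHAIN_APPROX_NONE)[0]:
        if cv2.contourArea(c)<120: continue
        print(n,c.reshape(-1,2).mean(0).round(),rectw(ray(n,c.reshape(-1,2),.003)))
if __name__=="__main__":
    for n in("top","scene"): mats(n,cv2.imread(f"pics/{n}0.png")[:,:,::-1])
    # studs on the heater plate
    for n,b in(("top",(340,250,30,45)),("scene",(230,245,50,40))):
        im=cv2.imread(f"pics/{n}0.png"); g=cv2.cvtColor(im,cv2.COLOR_BGR2GRAY)
        x,y,w,h=b; s=(g[y:y+h,x:x+w]<130).astype(np.uint8)
        k,l,st,ce=cv2.connectedComponentsWithStats(s)
        for i in range(1,k):
            yy,xx=np.where(l==i); wt=200.-g[y+yy,x+xx]
            if st[i,4]<25: 
                uv=np.array([(xx*wt).sum(),(yy*wt).sum()])/wt.sum()+[x,y]
                print(n,st[i,4],uv.round(1),(ray(n,uv,.033)*1000).round(1))
E
python3 m.py
```

```text
top [298. 271.] (array([456.3, 151.6]), 56.2, 51.8, 0.8)
top [236. 272.] (array([451.8, 319.7]), 139.4, 80.1, -13.4)
top [319. 207.] (array([630.7,  93.5]), 88.2, 65.6, -18.6)
top [271. 162.] (array([744.1, 240.3]), 213.9, 86.0, -82.7)
scene [234. 228.] (array([457.9, 149.7]), 56.7, 55.9, -26.3)
scene [190. 254.] (array([319.9, 117.8]), 279.5, 59.1, 89.8)
scene [302. 221.] (array([632.1,  90.5]), 88.1, 67.5, -19.1)
scene [212. 191.] (array([452.9, 317.1]), 140.3, 81.9, -13.0)
scene [345. 207.] (array([737.2, 122.7]), 589.6, 219.6, 58.4)
top 1 [369. 250.] [[510.9 -40.1  33. ]]
top 6 [358.5 260. ] [[484.5 -12.   33. ]]
top 6 [347.8 261.3] [[481.   16.2  33. ]]
top 6 [362.2 284.2] [[422. -21.  33.]]
top 6 [351.5 285.9] [[417.3   7.   33. ]]
top 5 [340.  292.2] [[401.2  37.   33. ]]
scene 14 [252.1 245.6] [[471.4  40.2  33. ]]
scene 10 [260.2 252. ] [[481.7  11.6  33. ]]
scene 9 [266. 259.] [[485.8 -15.6  33. ]]
scene 10 [237.3 263.3] [[418.9   2.6  33. ]]
scene 11 [242.8 270.8] [[422.8 -24.8  33. ]]
scene 20 [231.2 282. ] [[387.3 -44.1  33. ]]
```

```bash
python3 - <<'E'
from h import *
f=lambda x,y,ox,oy:((x+.5)/4-.5+ox,(y+.5)/4-.5+oy)
print("round",ray("top",[f(189,209,205,150)],.096)*1e3,ray("scene",[f(420,77,170,140)],.096)*1e3)
# top: right side edges of each layer's top face (crop px)
for nm,z,pts in(("long",.024,[(268,140),(255,312)]),("sock",.048,[(252,152),(242,308)]),("short",.072,[(240,163),(234,272),(162,272),(163,163)])):
    P=ray("top",[f(*p,205,150) for p in pts],z)*1e3; d=P[1]-P[0]; print(nm,P.round(1)[:,:2].tolist(),np.degrees(np.arctan2(-d[1],-d[0])))
for nm,z,pts in(("long",.024,[(361,203),(521,163)]),("sock",.048,[(362,184),(503,147)]),("short",.072,[(370,154),(483,126)])):
    P=ray("scene",[f(*p,170,140) for p in pts],z)*1e3; d=P[1]-P[0]; print("sc",nm,P.round(1)[:,:2].tolist(),np.degrees(np.arctan2(d[1],d[0])),np.hypot(*d[:2]))
print("red",ray("top",[f(82,172,205,150),f(65,282,205,150)],.024)*1e3)
E
```

```text
round [[628.53058793 264.73193228  96.        ]] [[631.39661725 264.11195946  96.        ]]
long [[690.2, 226.0], [570.3, 231.3]] -2.5160916740359105
sock [[676.5, 233.0], [570.2, 236.3]] -1.7704860569884384
short [[663.8, 236.9], [591.1, 238.4], [590.9, 285.7], [663.7, 288.1]] -1.1849521765256592
sc long [[569.6, 235.3], [690.7, 224.8]] -4.963525763163667 121.59879726113965
sc sock [[569.1, 227.6], [674.9, 220.7]] -3.7385804531510534 106.01304022492559
sc short [[577.1, 228.2], [660.2, 221.6]] -4.562814821424933 83.39944173019636
red [[667.23330015 354.89321801  24.        ]
 [590.31492425 362.60363783  24.        ]]
```

```bash
cat > g.py <<'E'
from h import *
import sys
def go(*T):
    s=bot.read_state(); R=np.array(s['tcp_rot']); p=np.array(s['position'])
    yaw=np.degrees(np.arctan2(R[1,0],R[0,0])); print("t",round(s['time_s'],2),"p",(p*1e3).round(1),"yaw",yaw.round(2),"op",round(s['opening'],3),"F",np.round(s['force'],1),"tiltz",R[:,2].round(3)[:2])
    for x,y,z,a in T:
        d=R.T@(np.array([x,y,z])/1e3-p)*100
        tw=(yaw-a+90)%180-90
        print((x,y,z,a),"-> dx %.2f dy %.2f dz %.2f twist %.1f"%(*d,tw))
if __name__=="__main__":
    go(*[tuple(float(v) for v in a.split(',')) for a in sys.argv[1:]])
E
python3 g.py 300,-300,220,-80 400,-50,220,-90 500,130,220,-93 629.5,264,220,-93
```

```text
t 0.1 p [ 226.4 -581.9  221.7] yaw -68.76 op 1.002 F [-0.3  0.4 -0.2] tiltz [-0.     0.002]
(300.0, -300.0, 220.0, -80.0) -> dx -23.60 dy -17.08 dz 0.22 twist 11.2
(400.0, -50.0, 220.0, -90.0) -> dx -43.28 dy -35.45 dz 0.26 twist 21.2
(500.0, 130.0, 220.0, -93.0) -> dx -56.43 dy -51.30 dz 0.29 twist 24.2
(629.5, 264.0, 220.0, -93.0) -> dx -64.23 dy -68.22 dz 0.31 twist 24.2
```

Request:
arm_command(plan=[{"dx":-23.6,"dy":-17.1,"dz":0,"twist":11,"claw":1},{"dx":-23.6,"dy":-17.1,"dz":0,"twist":11,"claw":1},{"dx":-23.6,"dy":-17.1,"dz":0,"twist":11,"claw":1},{"dx":-23.6,"dy":-17.1,"dz":0,"twist":11,"claw":1},{"dx":-23.6,"dy":-17.1,"dz":0,"twist":11,"claw":1},{"dx":-23.6,"dy":-17.1,"dz":0,"twist":11,"claw":1},{"dx":-23.6,"dy":-17.1,"dz":0,"twist":11,"claw":1},{"dx":-23.6,"dy":-17.1,"dz":0,"twist":11,"claw":1}])

```text
time_s: 0.77
position: [0.2991, -0.2906, 0.2212]
tcp_rot: [[0.183, -0.983, -0.004], [-0.983, -0.183, 0.011], [-0.012, 0.002, -1.0]]
force: [-1.3, 0.2, -0.5]
opening: 1.004
```

```bash
python3 g.py  400,-50,220,-90 500,130,220,-93 629.5,264,220,-93
```

```text
t 0.77 p [ 299.1 -290.6  221.2] yaw -79.48 op 1.004 F [-1.3  0.2 -0.5] tiltz [-0.004  0.011]
(400.0, -50.0, 220.0, -90.0) -> dx -21.81 dy -14.31 dz 0.36 twist 10.5
(500.0, 130.0, 220.0, -93.0) -> dx -37.68 dy -27.43 dz 0.53 twist 13.5
(629.5, 264.0, 220.0, -93.0) -> dx -48.49 dy -42.61 dz 0.63 twist 13.5
```

Request:
arm_command(plan=[{"dx":-21.8,"dy":-14.3,"dz":0,"twist":11,"claw":1},{"dx":-21.8,"dy":-14.3,"dz":0,"twist":11,"claw":1},{"dx":-21.8,"dy":-14.3,"dz":0,"twist":11,"claw":1},{"dx":-21.8,"dy":-14.3,"dz":0,"twist":11,"claw":1},{"dx":-21.8,"dy":-14.3,"dz":0,"twist":11,"claw":1},{"dx":-21.8,"dy":-14.3,"dz":0,"twist":11,"claw":1},{"dx":-37.7,"dy":-27.4,"dz":0,"twist":13,"claw":1},{"dx":-37.7,"dy":-27.4,"dz":0,"twist":13,"claw":1}])

```text
time_s: 1.43
position: [0.4308, 0.0034, 0.2241]
tcp_rot: [[-0.044, -0.999, -0.004], [-0.999, 0.044, 0.011], [-0.011, 0.005, -1.0]]
force: [0.7, -0.9, 0.9]
opening: 0.999
```

```bash
python3 g.py 500,130,220,-93 629.5,264,220,-93 629.5,264,150,-93
```

```text
t 1.43 p [430.8   3.4 224.1] yaw -92.54 op 0.999 F [ 0.7 -0.9  0.9] tiltz [-0.004  0.011]
(500.0, 130.0, 220.0, -93.0) -> dx -12.95 dy -6.35 dz 0.52 twist 0.5
(629.5, 264.0, 220.0, -93.0) -> dx -26.91 dy -18.70 dz 0.62 twist 0.5
(629.5, 264.0, 150.0, -93.0) -> dx -26.83 dy -18.73 dz 7.62 twist 0.5
```

Request:
arm_command(plan=[{"dx":-26.9,"dy":-18.7,"dz":0.5,"twist":0.5,"claw":1},{"dx":-26.9,"dy":-18.7,"dz":0.5,"twist":0.5,"claw":1},{"dx":-26.9,"dy":-18.7,"dz":0.5,"twist":0.5,"claw":1},{"dx":-26.9,"dy":-18.7,"dz":0.5,"twist":0.5,"claw":1},{"dx":-26.9,"dy":-18.7,"dz":0.5,"twist":0.5,"claw":1},{"dx":-26.9,"dy":-18.7,"dz":0.5,"twist":0.5,"claw":1},{"dx":-26.9,"dy":-18.7,"dz":0.5,"twist":0.5,"claw":1},{"dx":-26.9,"dy":-18.7,"dz":0.5,"twist":0.5,"claw":1}])

```text
time_s: 2.1
position: [0.6305, 0.2661, 0.2206]
tcp_rot: [[-0.052, -0.999, -0.005], [-0.999, 0.052, 0.011], [-0.011, 0.005, -1.0]]
force: [0.9, 0.6, 0.5]
opening: 1.0
```

```bash
python3 g.py 629.5,264,150,-93;python3 - <<'E'
from h import *
for n,x,y,w,h in(("top",205,150,190,155),("scene",170,110,200,150)):
    im=bot.capture(n); crop(im,x,y,w,h,4,n+"1c")
E
```

```text
t 2.1 p [630.5 266.1 220.6] yaw -92.99 op 1.0 F [0.9 0.6 0.5] tiltz [-0.005  0.011]
(629.5, 264.0, 150.0, -93.0) -> dx 0.29 dy 0.06 dz 7.05 twist 0.0
```

View pics/top1c.png

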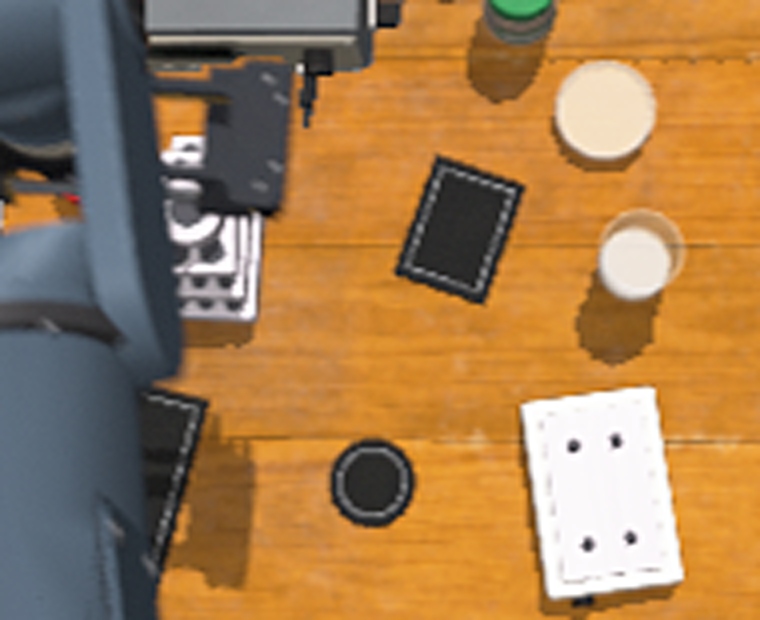

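View pics/scene1c.png

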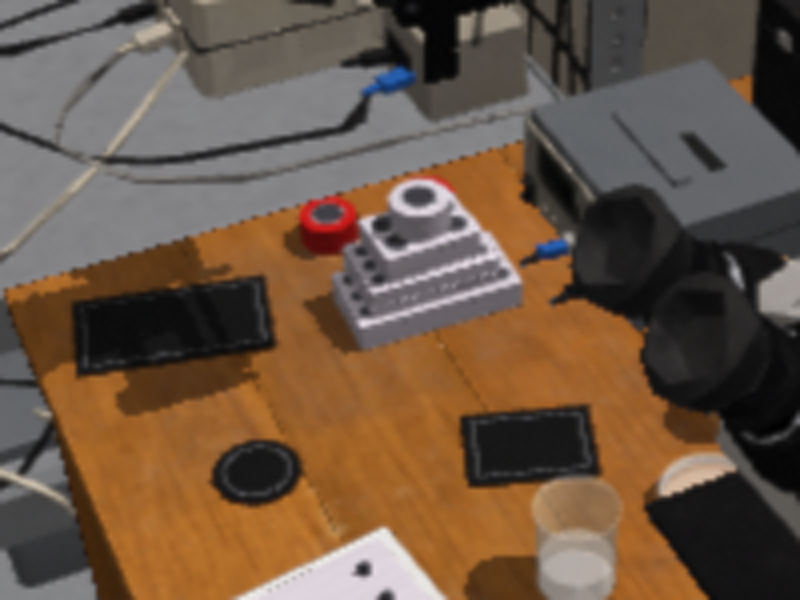

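Request:
arm_command(plan=[{"dx":0.2,"dy":0.1,"dz":4,"claw":1},{"dx":0.2,"dy":0.1,"dz":8,"claw":1},{"dx":0.2,"dy":0.1,"dz":11,"claw":1},{"dx":0.2,"dy":0.1,"dz":13,"claw":1},{"dx":0.2,"dy":0.1,"dz":14,"claw":1},{"dx":0.2,"dy":0.1,"dz":14,"claw":1}])

```text
$.plan[0]: bad value
```

```bash
python3 g.py 629.5,264,75.5,-93;python3 - <<'E'
from h import *
im=bot.capture("scene"); crop(im,200,100,150,110,5,"scene2c")
E
```

```text
t 2.2 p [632.4 268.4 220. ] yaw -92.8 op 0.998 F [-0.8 -1.1  0.7] tiltz [-0.001  0.014]
(629.5, 264.0, 75.5, -93.0) -> dx 0.65 dy 0.24 dz 14.44 twist 0.2
```

View pics/scene2c.png

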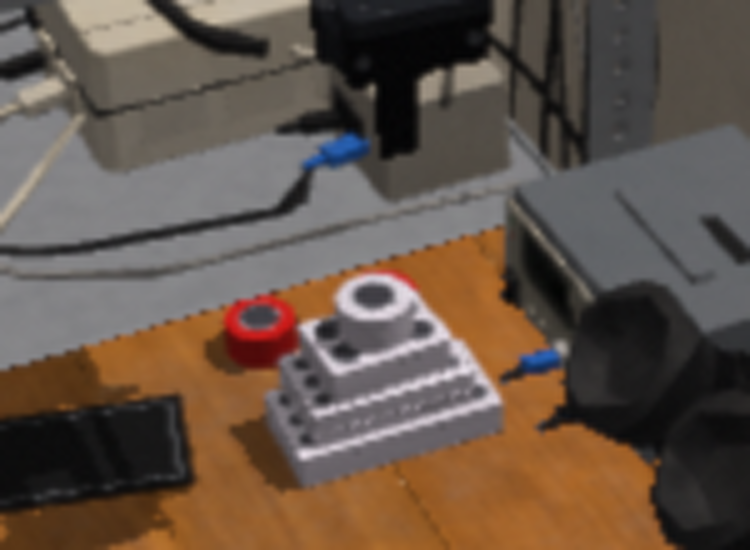

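Request:
arm_command(plan=[{"dx":0.6,"dy":0.2,"dz":4,"twist":0,"claw":1},{"dx":0.6,"dy":0.2,"dz":8,"twist":0,"claw":1},{"dx":0.6,"dy":0.2,"dz":11,"twist":0,"claw":1},{"dx":0.6,"dy":0.2,"dz":11,"twist":0,"claw":1}])

```text
time_s: 2.58
position: [0.6208, 0.2583, 0.1023]
tcp_rot: [[-0.051, -0.998, -0.021], [-0.999, 0.051, 0.007], [-0.006, 0.022, -1.0]]
force: [-1.0, -1.0, -0.6]
opening: 1.003
```

```bash
python3 g.py 629.5,264,75.5,-93;python3 - <<'E'
from h import *
im=bot.capture("scene"); crop(im,200,100,150,110,5,"scene3c")
E
```

```text
t 2.58 p [620.8 258.3 102.3] yaw -92.93 op 1.003 F [-1.  -1.  -0.6] tiltz [-0.021  0.007]
(629.5, 264.0, 75.5, -93.0) -> dx -0.59 dy -0.89 dz 2.66 twist 0.1
```

View pics/scene3c.png

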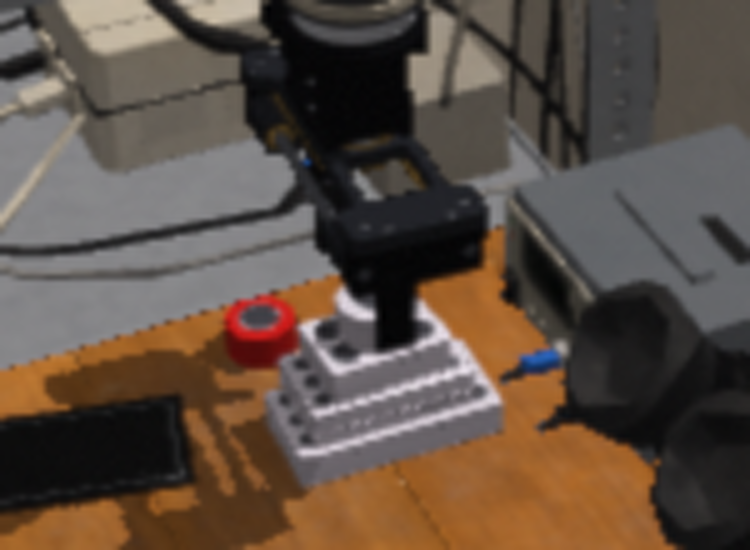

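Request:
arm_command(plan=[{"dx":-0.6,"dy":-0.9,"dz":0.5,"twist":0,"claw":1},{"dx":-0.6,"dy":-0.9,"dz":0.5,"twist":0,"claw":1},{"dx":-0.6,"dy":-0.9,"dz":0.5,"twist":0,"claw":1},{"dx":-0.6,"dy":-0.9,"dz":0.5,"twist":0,"claw":1}])

```text
time_s: 2.97
position: [0.6341, 0.265, 0.1029]
tcp_rot: [[-0.051, -0.999, -0.012], [-0.999, 0.051, 0.009], [-0.009, 0.012, -1.0]]
force: [-0.6, -0.5, -0.2]
opening: 1.004
```

```bash
python3 g.py 629.5,264,75.5,-93
```

```text
t 2.97 p [634.1 265.  102.9] yaw -92.92 op 1.004 F [-0.6 -0.5 -0.2] tiltz [-0.012  0.009]
(629.5, 264.0, 75.5, -93.0) -> dx 0.14 dy 0.42 dz 2.74 twist 0.1
```

Request:
arm_command(plan=[{"dx":0.1,"dy":0.4,"dz":1.0,"twist":0,"claw":1},{"dx":0.1,"dy":0.4,"dz":1.0,"twist":0,"claw":1},{"dx":0.1,"dy":0.4,"dz":1,"twist":0,"claw":1},{"dx":0.1,"dy":0.4,"dz":1,"twist":0,"claw":1},{"dx":0.1,"dy":0.4,"dz":1,"twist":0,"claw":1},{"dx":0.1,"dy":0.4,"dz":1,"twist":0,"claw":1}])

```text
time_s: 3.47
position: [0.6301, 0.2643, 0.0931]
tcp_rot: [[-0.051, -0.999, -0.011], [-0.999, 0.051, 0.009], [-0.009, 0.012, -1.0]]
force: [0.4, 0.6, -0.3]
opening: 0.997
```

```bash
python3 g.py 629.5,264,75.5,-93; python3 -c "
from rig import bot
for i in range(5): s=bot.read_state(); print(s['time_s'],s['position'],s['qvel'].round(2))"
```

```text
t 3.47 p [630.1 264.3  93.1] yaw -92.92 op 0.997 F [ 0.4  0.6 -0.3] tiltz [-0.011  0.009]
(629.5, 264.0, 75.5, -93.0) -> dx 0.05 dy 0.04 dz 1.76 twist 0.1
3.4667 [0.63011331 0.26432716 0.09307381] [ 0.03  0.09  0.02 -0.04 -0.05  0.06]
3.4667 [0.63011331 0.26432716 0.09307381] [ 0.03  0.09  0.02 -0.04 -0.05  0.06]
3.4667 [0.63011331 0.26432716 0.09307381] [ 0.03  0.09  0.02 -0.04 -0.05  0.06]
3.4667 [0.63011331 0.26432716 0.09307381] [ 0.03  0.09  0.02 -0.04 -0.05  0.06]
3.4667 [0.63011331 0.26432716 0.09307381] [ 0.03  0.09  0.02 -0.04 -0.05  0.06]
```

Request:
arm_command(plan=[{"dx":0,"dy":0,"dz":1.7,"twist":0,"claw":1},{"dx":0,"dy":0,"dz":1.7,"twist":0,"claw":1},{"dx":0,"dy":0,"dz":1.7,"twist":0,"claw":1},{"dx":0,"dy":0,"dz":1.7,"twist":0,"claw":0},{"dx":0,"dy":0,"dz":1.7,"twist":0,"claw":0},{"dx":0,"dy":0,"dz":1.7,"twist":0,"claw":0},{"dx":0,"dy":0,"dz":1.7,"twist":0,"claw":0},{"dx":0,"dy":0,"dz":1.7,"twist":0,"claw":0}])

```text
time_s: 4.13
position: [0.6302, 0.2645, 0.0765]
tcp_rot: [[-0.051, -0.999, -0.011], [-0.999, 0.051, 0.01], [-0.009, 0.011, -1.0]]
force: [-0.5, -0.6, -0.5]
opening: 0.705
```

```bash
python3 g.py 629.5,264,180,-93 540,210,180,-93 457,150.6,180,-93 457,150.6,7,-93;python3 - <<'E'
from h import *
im=bot.capture("scene"); crop(im,200,100,150,110,5,"scene4c")
E
```

```text
t 4.13 p [630.2 264.5  76.5] yaw -92.92 op 0.705 F [-0.5 -0.6 -0.5] tiltz [-0.011  0.01 ]
(629.5, 264.0, 180.0, -93.0) -> dx -0.04 dy 0.18 dz -10.35 twist 0.1
(540.0, 210.0, 180.0, -93.0) -> dx 5.81 dy 8.84 dz -10.31 twist 0.1
(457.0, 150.6, 180.0, -93.0) -> dx 12.17 dy 16.83 dz -10.27 twist 0.1
(457.0, 150.6, 7.0, -93.0) -> dx 12.32 dy 16.64 dz 7.02 twist 0.1
```

View pics/scene4c.png

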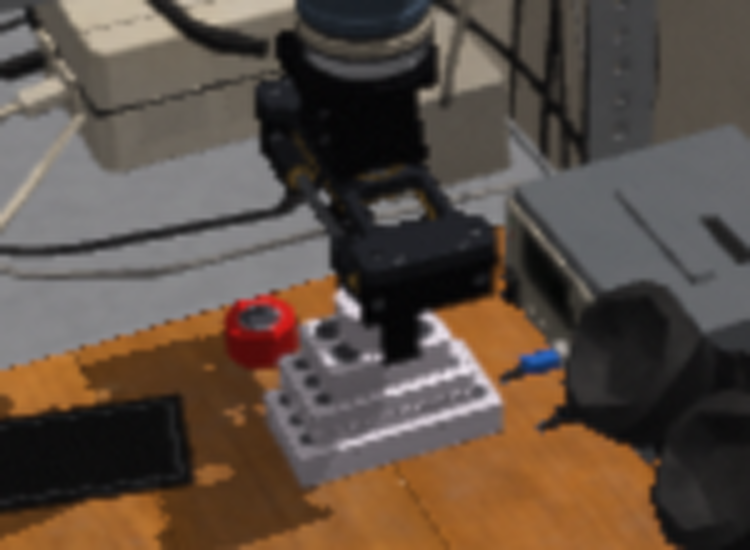

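Request:
arm_command(plan=[{"dx":0,"dy":0,"dz":0,"twist":0,"claw":0},{"dx":0,"dy":0,"dz":0,"twist":0,"claw":0},{"dx":0,"dy":0,"dz":0,"twist":0,"claw":0},{"dx":0,"dy":0,"dz":0,"twist":0,"claw":0},{"dx":0,"dy":0,"dz":0,"twist":0,"claw":0},{"dx":0,"dy":0,"dz":-0.5,"twist":0,"claw":0},{"dx":0,"dy":0,"dz":-1,"twist":0,"claw":0},{"dx":0,"dy":0,"dz":-1,"twist":0,"claw":0}])

```text
time_s: 4.85
position: [0.631, 0.2646, 0.0876]
tcp_rot: [[-0.051, -0.999, -0.009], [-0.999, 0.051, 0.01], [-0.01, 0.009, -1.0]]
force: [0.9, -0.1, -1.1]
opening: 0.498
```

```bash
python3 g.py 629.5,264,180,-93 457,150.6,180,-93 457,150.6,7,-93;python3 - <<'E'
from h import *
im=bot.capture("scene"); crop(im,200,100,150,110,5,"scene5c")
E
```

```text
t 4.85 p [631.  264.6  87.6] yaw -92.92 op 0.498 F [ 0.9 -0.1 -1.1] tiltz [-0.009  0.01 ]
(629.5, 264.0, 180.0, -93.0) -> dx -0.02 dy 0.23 dz -9.24 twist 0.1
(457.0, 150.6, 180.0, -93.0) -> dx 12.18 dy 16.88 dz -9.20 twist 0.1
(457.0, 150.6, 7.0, -93.0) -> dx 12.35 dy 16.72 dz 8.10 twist 0.1
```

View pics/scene5c.png

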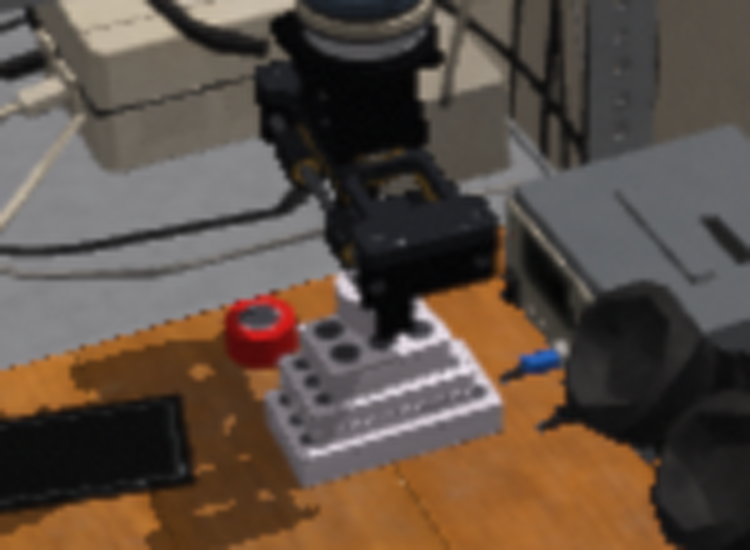

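Request:
arm_command(plan=[{"dx":0,"dy":0.1,"dz":-3,"twist":0,"claw":0},{"dx":0.5,"dy":1,"dz":-5,"twist":0,"claw":0},{"dx":3,"dy":4,"dz":-5,"twist":0,"claw":0},{"dx":5.5,"dy":7.2,"dz":-5,"twist":0,"claw":0},{"dx":8,"dy":10.5,"dz":-4,"twist":0,"claw":0},{"dx":10.5,"dy":14,"dz":-2,"twist":0,"claw":0},{"dx":12.2,"dy":16.8,"dz":0,"twist":0,"claw":0},{"dx":12.3,"dy":16.7,"dz":2,"twist":0,"claw":0}])

```text
time_s: 5.57
position: [0.4478, 0.1484, 0.0675]
tcp_rot: [[-0.052, -0.998, -0.021], [-0.999, 0.051, 0.009], [-0.007, 0.021, -1.0]]
force: [-2.2, -0.3, -1.8]
opening: 0.495
```

Request:
arm_command(plan=[{"dx":0,"dy":0,"dz":0,"twist":0,"claw":0},{"dx":0,"dy":0,"dz":0,"twist":0,"claw":0},{"dx":0,"dy":0,"dz":0,"twist":0,"claw":0},{"dx":0,"dy":0,"dz":0,"twist":0,"claw":0}])

```text
time_s: 5.9
position: [0.4507, 0.149, 0.0686]
tcp_rot: [[-0.051, -0.999, -0.016], [-0.999, 0.051, 0.009], [-0.008, 0.016, -1.0]]
force: [-0.5, -0.0, -0.2]
opening: 0.497
```

```bash
python3 g.py 457,150.6,7,-93;python3 - <<'E'
from h import *
im=bot.capture("scene"); crop(im,170,140,160,120,5,"scene6c")
im=bot.capture("top"); crop(im,205,150,190,155,4,"top6c")
E
```

```text
t 5.9 p [450.7 149.   68.6] yaw -92.94 op 0.497 F [-0.5 -0.  -0.2] tiltz [-0.016  0.009]
(457.0, 150.6, 7.0, -93.0) -> dx -0.14 dy -0.72 dz 6.15 twist 0.1
```

View pics/scene6c.png

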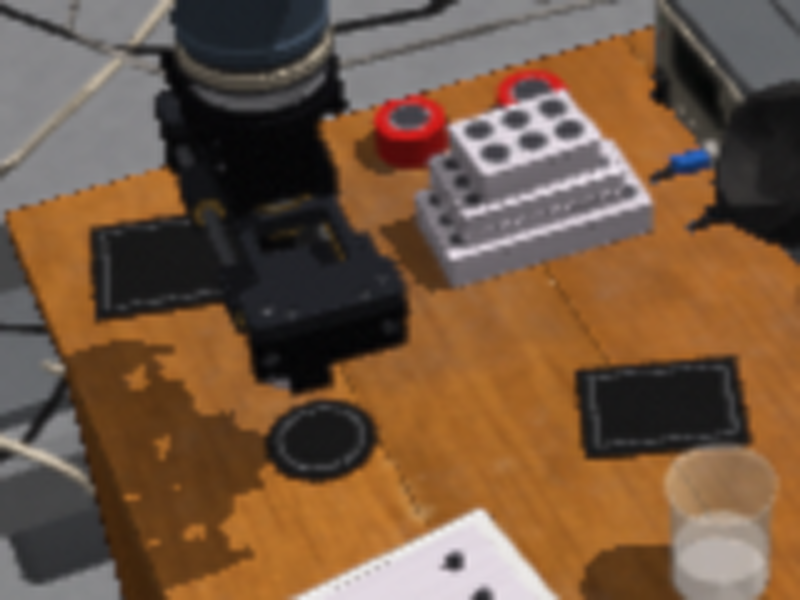

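View pics/top6c.png

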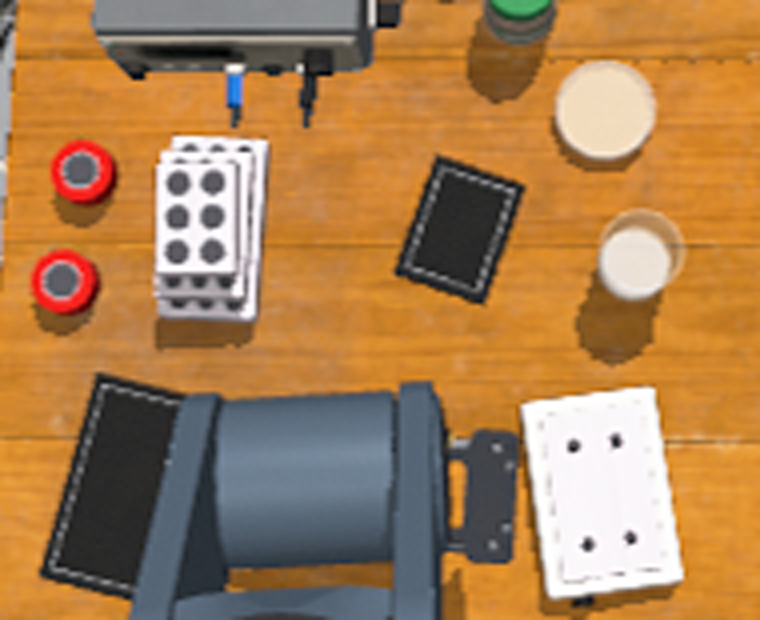

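Request:
arm_command(plan=[{"dx":-0.1,"dy":-0.7,"dz":2.5,"twist":0,"claw":0},{"dx":-0.1,"dy":-0.7,"dz":4,"twist":0,"claw":0},{"dx":-0.1,"dy":-0.7,"dz":5,"twist":0,"claw":0},{"dx":-0.1,"dy":-0.7,"dz":5.5,"twist":0,"claw":0},{"dx":-0.1,"dy":-0.7,"dz":5.5,"twist":0,"claw":0},{"dx":-0.1,"dy":-0.7,"dz":5.5,"twist":0,"claw":0},{"dx":-0.1,"dy":-0.7,"dz":5.5,"twist":0,"claw":0}])

```text
time_s: 6.58
position: [0.4567, 0.1502, 0.014]
tcp_rot: [[-0.051, -0.999, -0.016], [-0.999, 0.051, 0.009], [-0.008, 0.016, -1.0]]
force: [-0.4, -0.7, -0.0]
opening: 0.496
```

```bash
python3 g.py 457,150.6,7.5,-93;python3 - <<'E'
from h import *
im=bot.capture("scene"); crop(im,170,140,160,120,5,"scene7c")
E
```

```text
t 6.58 p [456.7 150.2  14. ] yaw -92.91 op 0.496 F [-0.4 -0.7 -0. ] tiltz [-0.016  0.009]
(457.0, 150.6, 7.5, -93.0) -> dx -0.04 dy -0.04 dz 0.65 twist 0.1
```

View pics/scene7c.png

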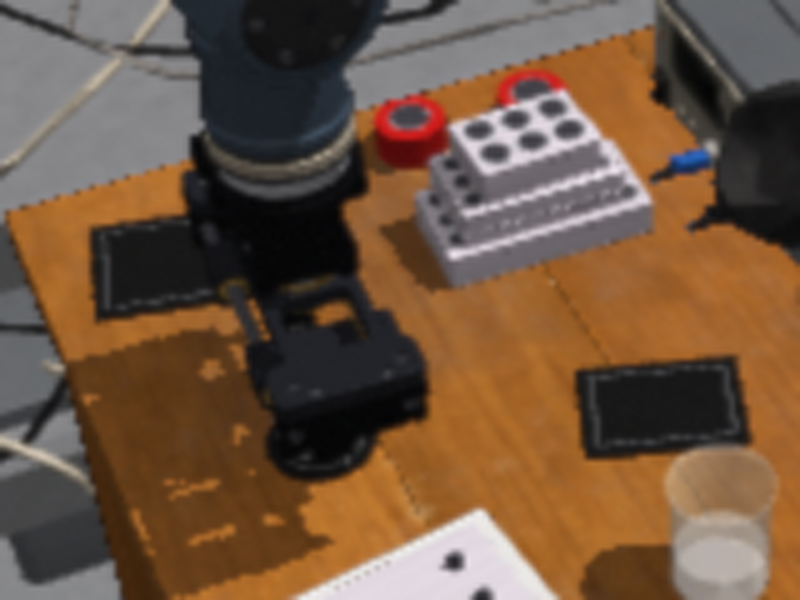

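Request:
arm_command(plan=[{"dx":0,"dy":0,"dz":0.6,"twist":0,"claw":0},{"dx":0,"dy":0,"dz":0.6,"twist":0,"claw":0},{"dx":0,"dy":0,"dz":0.6,"twist":0,"claw":0.9},{"dx":0,"dy":0,"dz":0.6,"twist":0,"claw":0.9},{"dx":0,"dy":0,"dz":0.6,"twist":0,"claw":0.9},{"dx":0,"dy":0,"dz":0.6,"twist":0,"claw":0.9},{"dx":0,"dy":0,"dz":-1,"twist":0,"claw":0.9},{"dx":0,"dy":0,"dz":-4,"twist":0,"claw":0.9}])

```text
time_s: 7.3
position: [0.4551, 0.1495, 0.0524]
tcp_rot: [[-0.051, -0.998, -0.022], [-0.999, 0.051, 0.008], [-0.007, 0.023, -1.0]]
force: [0.1, -0.7, 0.1]
opening: 0.855
```

```bash
python3 g.py 540,200,140,-92 628,262,140,-92; python3 - <<'E'
from h import *
im=cv2.imread("pics/top6c.png"); 
f=lambda x,y,ox,oy,s:((x+.5)/s-.5+ox,(y+.5)/s-.5+oy)
# short block wells: top crop4; scene6c crop5 origin(170,140)
P=ray("top",[f(*p,205,150,4) for p in[(178,183),(213,182),(177,216),(212,216),(177,251),(211,251)]],.072)*1e3
Q=ray("scene",[f(*p,170,140,5) for p in[(480,131),(516,120),(552,107),(496,153),(533,141),(569,129)]],.072)*1e3
print(P.mean(0),Q.mean(0))
a=P[0]+P[1]-P[4]-P[5]; b=Q[2]+Q[5]-Q[0]-Q[3]
print(np.degrees(np.arctan2(a[1],a[0])),np.degrees(np.arctan2(b[1],b[0])))
E
```

```text
t 7.3 p [455.1 149.5  52.4] yaw -92.93 op 0.855 F [ 0.1 -0.7  0.1] tiltz [-0.022  0.008]
(540.0, 200.0, 140.0, -92.0) -> dx -5.54 dy -8.02 dz -8.90 twist -0.9
(628.0, 262.0, 140.0, -92.0) -> dx -12.18 dy -16.49 dz -9.05 twist -0.9
[627.86508396 265.6291254   72.        ] [629.83584997 264.49314685  72.        ]
0.9792765914147262 2.503187306390545
```

```bash
cat > w.py <<'E'
from h import *
def wells(n,fn,s,ox,oy,box,z,thr=120,amin=3,amax=60):
    g=cv2.cvtColor(cv2.imread(fn),cv2.COLOR_BGR2GRAY); x,y,w,h=box
    m=(g[y:y+h,x:x+w]<thr).astype(np.uint8); k,l,st,ce=cv2.connectedComponentsWithStats(m); o=[]
    for i in range(1,k):
        bx,by,bw,bh,a=st[i]
        if bx==0 or by==0 or bx+bw==w or by+bh==h or not amin*s*s<a<amax*s*s: continue
        yy,xx=np.where(l==i); wt=thr+40.-g[y+yy,x+xx]
        o.append([((xx+x)*wt).sum()/wt.sum(),((yy+y)*wt).sum()/wt.sum()])
    o=np.array(o).reshape(-1,2); uv=(o+.5)/s-.5+[ox,oy]
    return uv,ray(n,uv,z)*1e3
if __name__=="__main__":
    print(wells("top","pics/top6c.png",4,205,150,(157,165,82,105),.072,120)[1].round(1))
    print(wells("scene","pics/scene6c.png",5,170,140,(450,90,152,80),.072,120)[1].round(1))
E
python3 w.py
```

```text
[[650.3 277.6  72. ]
 [650.7 254.5  72. ]
 [627.8 254.2  72. ]
 [627.1 277.1  72. ]
 [604.1 276.6  72. ]
 [604.6 253.4  72. ]]
[[652.3 276.7  72. ]
 [629.2 276.3  72. ]
 [652.7 254.1  72. ]
 [606.2 276.3  72. ]
 [629.8 253.6  72. ]
 [606.7 252.9  72. ]]
```

```bash
python3 g.py 540,200,110,-89 628.5,265.3,110,-88.8
```

```text
t 7.3 p [455.1 149.5  52.4] yaw -92.93 op 0.855 F [ 0.1 -0.7  0.1] tiltz [-0.022  0.008]
(540.0, 200.0, 110.0, -89.0) -> dx -5.52 dy -8.09 dz -5.91 twist -3.9
(628.5, 265.3, 110.0, -88.8) -> dx -12.49 dy -16.59 dz -6.05 twist -4.1
```

Request:
arm_command(plan=[{"dx":-0.2,"dy":-0.2,"dz":-3,"twist":-1,"claw":1},{"dx":-0.6,"dy":-0.8,"dz":-6,"twist":-2,"claw":1},{"dx":-3,"dy":-4,"dz":-7,"twist":-3,"claw":1},{"dx":-5.5,"dy":-7.2,"dz":-7,"twist":-4,"claw":1},{"dx":-8,"dy":-10.5,"dz":-7,"twist":-4,"claw":1},{"dx":-10.5,"dy":-14,"dz":-7,"twist":-4,"claw":1},{"dx":-12.4,"dy":-16.6,"dz":-6.5,"twist":-4,"claw":1},{"dx":-12.5,"dy":-16.6,"dz":-6,"twist":-4,"claw":1}])

```text
time_s: 7.97
position: [0.6355, 0.2689, 0.1103]
tcp_rot: [[0.02, -1.0, -0.012], [-1.0, -0.02, 0.012], [-0.012, 0.011, -1.0]]
force: [0.4, -0.5, 0.2]
opening: 1.002
```

```bash
python3 g.py 628.5,265.3,70,-88.8
```

```text
t 7.97 p [635.5 268.9 110.3] yaw -88.86 op 1.002 F [ 0.4 -0.5  0.2] tiltz [-0.012  0.012]
(628.5, 265.3, 70.0, -88.8) -> dx 0.40 dy 0.66 dz 4.03 twist -0.1
```

Request:
arm_command(plan=[{"dx":0.4,"dy":0.6,"dz":2,"twist":0,"claw":1},{"dx":0.4,"dy":0.6,"dz":2.5,"twist":0,"claw":1},{"dx":0.4,"dy":0.6,"dz":2.5,"twist":0,"claw":1},{"dx":0.4,"dy":0.6,"dz":2.5,"twist":0,"claw":1},{"dx":0.4,"dy":0.6,"dz":2.5,"twist":0,"claw":1}])

```text
time_s: 8.38
position: [0.6294, 0.2649, 0.0861]
tcp_rot: [[0.02, -1.0, -0.011], [-1.0, -0.02, 0.012], [-0.012, 0.011, -1.0]]
force: [-0.6, 0.2, -0.5]
opening: 1.002
```

```bash
python3 g.py 628.5,265.3,52,-88.8;  python3 - <<'E'
from h import *
im=bot.capture("scene"); crop(im,200,100,150,110,5,"scene8c");cv2.imwrite("pics/s8.png",im[:,:,::-1])
E
```

```text
t 8.38 p [629.4 264.9  86.1] yaw -88.87 op 1.002 F [-0.6  0.2 -0.5] tiltz [-0.011  0.012]
(628.5, 265.3, 52.0, -88.8) -> dx -0.00 dy 0.05 dz 3.41 twist -0.1
```

View pics/scene8c.png

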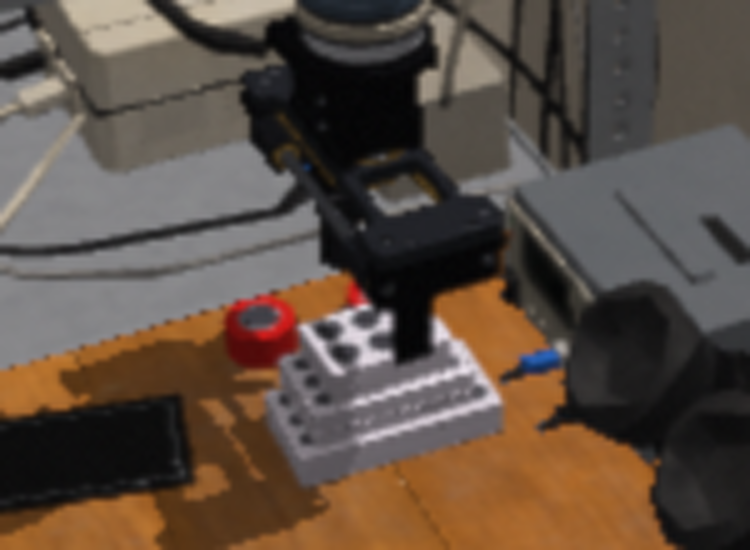

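Request:
arm_command(plan=[{"dx":0,"dy":0,"dz":2.5,"twist":0,"claw":0.9},{"dx":0,"dy":0,"dz":3.3,"twist":0,"claw":0.8},{"dx":0,"dy":0,"dz":3.3,"twist":0,"claw":0.75},{"dx":0,"dy":0,"dz":3.3,"twist":0,"claw":0},{"dx":0,"dy":0,"dz":3.3,"twist":0,"claw":0},{"dx":0,"dy":0,"dz":3.3,"twist":0,"claw":0},{"dx":0,"dy":0,"dz":3.3,"twist":0,"claw":0},{"dx":0,"dy":0,"dz":3.3,"twist":0,"claw":0}])

```text
time_s: 9.1
position: [0.6301, 0.2654, 0.0544]
tcp_rot: [[0.02, -1.0, -0.008], [-1.0, -0.02, 0.012], [-0.012, 0.008, -1.0]]
force: [-0.2, -0.2, 3.1]
opening: 0.591
```

```bash
python3 g.py 628.5,265.3,52,-88.8
```

```text
t 9.1 p [630.1 265.4  54.4] yaw -88.86 op 0.591 F [-0.2 -0.2  3.1] tiltz [-0.008  0.012]
(628.5, 265.3, 52.0, -88.8) -> dx 0.01 dy 0.16 dz 0.25 twist -0.1
```

```bash
python3 g.py 630,265.4,100,-88.8 632,92,100,-108.9 632,92,50,-108.9
```

```text
t 9.1 p [630.1 265.4  54.4] yaw -88.86 op 0.591 F [-0.2 -0.2  3.1] tiltz [-0.008  0.012]
(630.0, 265.4, 100.0, -88.8) -> dx -0.06 dy 0.05 dz -4.55 twist -0.1
(632.0, 92.0, 100.0, -108.9) -> dx 17.28 dy 0.19 dz -4.77 twist 20.0
(632.0, 92.0, 50.0, -108.9) -> dx 17.34 dy 0.15 dz 0.23 twist 20.0
```

```bash
python3 - <<'E'
from h import *
f=lambda x,y,ox,oy,s:((x+.5)/s-.5+ox,(y+.5)/s-.5+oy)
print(ray("top",[f(635,268,205,150,4)],.01)*1e3, ray("top",[f(644,245,205,150,4)],.069)*1e3,ray("scene",[f(577,373,170,140,4)],.069)*1e3)
E
```

```text
[[603.43161113 -28.3164898   10.        ]] [[610.29518606 -29.41270915  69.        ]] [[613.50282458 -19.57801418  69.        ]]
```

Request:
arm_command(plan=[{"dx":0,"dy":0,"dz":-2.5,"twist":0,"claw":0},{"dx":1,"dy":0,"dz":-4.7,"twist":2,"claw":0},{"dx":4,"dy":0,"dz":-4.7,"twist":8,"claw":0},{"dx":8,"dy":0.1,"dz":-4.7,"twist":14,"claw":0},{"dx":12,"dy":0.2,"dz":-4.7,"twist":20,"claw":0},{"dx":15,"dy":0.2,"dz":-3.5,"twist":20,"claw":0},{"dx":17.3,"dy":0.2,"dz":-2,"twist":20,"claw":0},{"dx":17.3,"dy":0.2,"dz":-2,"twist":20,"claw":0}])

```text
time_s: 9.77
position: [0.6301, 0.0872, 0.0699]
tcp_rot: [[-0.328, -0.945, -0.013], [-0.945, 0.328, 0.011], [-0.006, 0.016, -1.0]]
force: [-0.6, -0.1, -1.2]
opening: 0.594
```

```bash
python3 g.py 632,92,10,-108.9;  python3 - <<'E'
from h import *
im=bot.capture("scene"); crop(im,220,120,160,120,5,"scene9c");cv2.imwrite("pics/s9.png",im[:,:,::-1])
im=bot.capture("top"); cv2.imwrite("pics/t9.png",im[:,:,::-1]); crop(im,205,150,190,155,4,"top9c")
E
```

```text
t 9.77 p [630.1  87.2  69.9] yaw -109.15 op 0.594 F [-0.6 -0.1 -1.2] tiltz [-0.013  0.011]
(632.0, 92.0, 10.0, -108.9) -> dx -0.48 dy -0.12 dz 5.99 twist -0.2
```

View pics/scene9c.png

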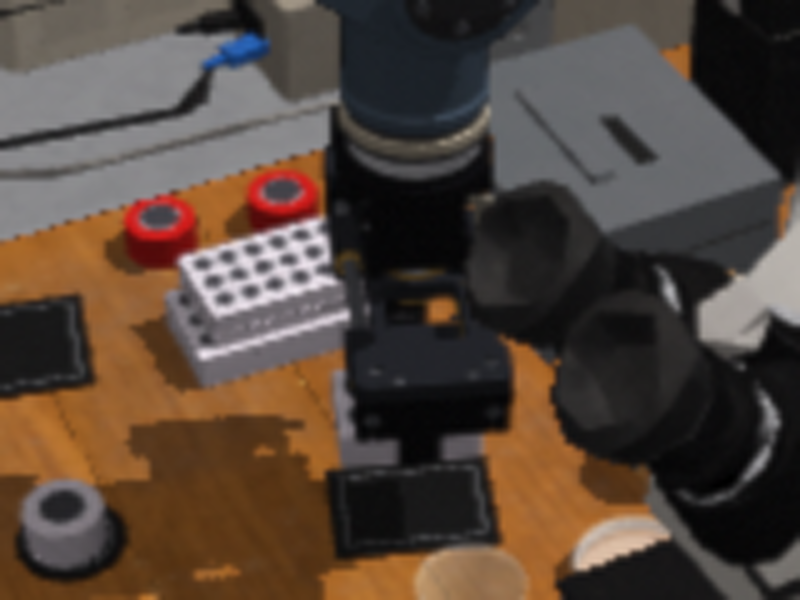

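View pics/top9c.png

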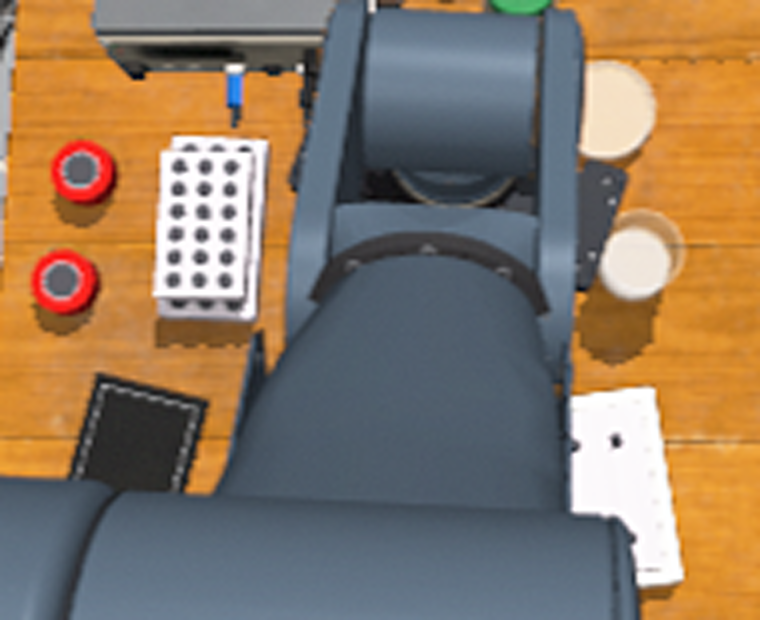

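Request:
arm_command(plan=[{"dx":-0.4,"dy":-0.1,"dz":2.5,"twist":0,"claw":0},{"dx":-0.4,"dy":-0.1,"dz":4,"twist":0,"claw":0},{"dx":-0.4,"dy":-0.1,"dz":5,"twist":0,"claw":0},{"dx":-0.4,"dy":-0.1,"dz":5.4,"twist":0,"claw":0},{"dx":-0.4,"dy":-0.1,"dz":5.4,"twist":0,"claw":0},{"dx":-0.4,"dy":-0.1,"dz":5.4,"twist":0,"claw":0},{"dx":-0.4,"dy":-0.1,"dz":5.4,"twist":0,"claw":0}])

```text
time_s: 10.45
position: [0.6338, 0.0959, 0.0188]
tcp_rot: [[-0.325, -0.946, -0.008], [-0.946, 0.325, 0.013], [-0.01, 0.012, -1.0]]
force: [-0.1, 0.1, -1.1]
opening: 0.593
```

```bash
python3 g.py 632,92,9.5,-108.9;  python3 - <<'E'
from h import *
im=bot.capture("scene"); crop(im,220,120,160,120,5,"scene10c");cv2.imwrite("pics/s10.png",im[:,:,::-1])
from w import *
P=wells("scene","pics/s9.png",1,0,0,(255,163,33,22),.048,130,2,20)[1]; print(P.round(1))
P=wells("top","pics/top9c.png",4,205,150,(160,150,92,148),.048,130,2,20)[1]; print(P.round(1), P.mean(0))
E
```

```text
t 10.45 p [633.8  95.9  18.8] yaw -108.98 op 0.593 F [-0.1  0.1 -1.1] tiltz [-0.008  0.013]
(632.0, 92.0, 9.5, -108.9) -> dx 0.43 dy 0.03 dz 0.92 twist -0.1
[[652.8 282.   48. ]
 [637.6 282.   48. ]
 [606.4 282.9  48. ]
 [621.9 282.1  48. ]
 [652.4 264.3  48. ]
 [590.7 282.3  48. ]
 [621.7 265.6  48. ]
 [636.7 264.4  48. ]
 [606.  264.8  48. ]
 [637.7 247.6  48. ]
 [590.8 265.9  48. ]
 [621.1 247.   48. ]
 [606.7 248.   48. ]
 [589.9 247.8  48. ]]
[[666.4 282.3  48. ]
 [666.2 264.8  48. ]
 [665.9 247.1  48. ]
 [650.6 282.5  48. ]
 [650.5 264.8  48. ]
 [650.4 247.5  48. ]
 [635.6 282.4  48. ]
 [635.  264.9  48. ]
 [634.9 247.6  48. ]
 [619.9 282.8  48. ]
 [619.5 265.4  48. ]
 [619.5 248.   48. ]
 [604.1 283.3  48. ]
 [604.  265.5  48. ]
 [604.  248.1  48. ]
 [588.9 283.4  48. ]
 [588.8 265.9  48. ]
 [588.4 248.5  48. ]] [627.35458754 265.27709344  48.        ]
```

View pics/scene10c.png

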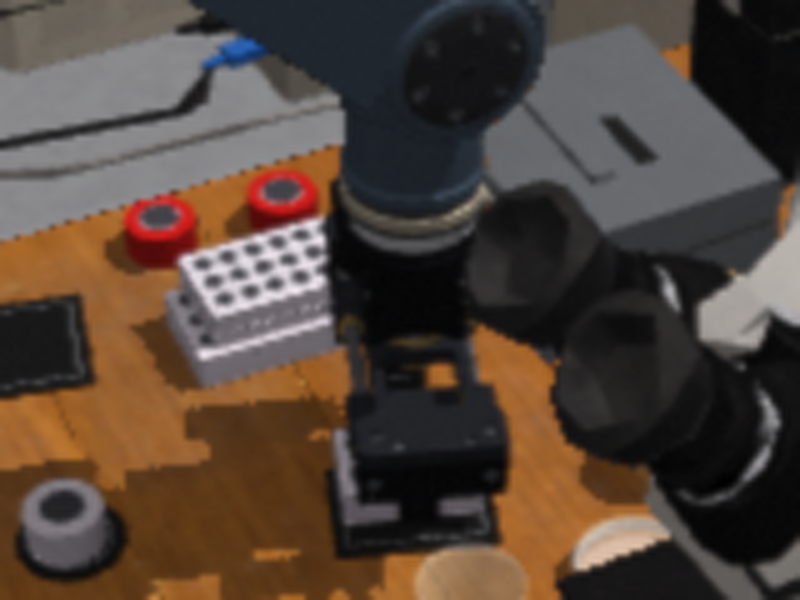

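Request:
arm_command(plan=[{"dx":0.4,"dy":0,"dz":0.5,"twist":0,"claw":0},{"dx":0.4,"dy":0,"dz":0.9,"twist":0,"claw":0},{"dx":0.4,"dy":0,"dz":0.9,"twist":0,"claw":0},{"dx":0.4,"dy":0,"dz":0.9,"twist":0,"claw":0},{"dx":0.4,"dy":0,"dz":0.9,"twist":0,"claw":0.8},{"dx":0.4,"dy":0,"dz":0.9,"twist":0,"claw":0.8},{"dx":0.4,"dy":0,"dz":0.9,"twist":0,"claw":0.8},{"dx":0.4,"dy":0,"dz":0.9,"twist":0,"claw":0.8}])

```text
time_s: 11.17
position: [0.6325, 0.092, 0.01]
tcp_rot: [[-0.325, -0.946, -0.008], [-0.946, 0.325, 0.013], [-0.01, 0.011, -1.0]]
force: [0.3, 0.1, 0.8]
opening: 0.771
```

```bash
python3 g.py 632,92,100,-108.9 628.5,265.2,100,-90.8 628.5,265.2,60,-90.8
```

```text
t 11.17 p [632.5  92.   10. ] yaw -108.99 op 0.771 F [0.3 0.1 0.8] tiltz [-0.008  0.013]
(632.0, 92.0, 100.0, -108.9) -> dx -0.07 dy 0.15 dz -9.00 twist -0.1
(628.5, 265.2, 100.0, -90.8) -> dx -16.33 dy 6.12 dz -8.78 twist -18.2
(628.5, 265.2, 60.0, -90.8) -> dx -16.29 dy 6.07 dz -4.78 twist -18.2
```

Request:
arm_command(plan=[{"dx":0,"dy":0,"dz":-4,"twist":0,"claw":0.8},{"dx":0,"dy":0,"dz":-7.5,"twist":0,"claw":0.8},{"dx":-3,"dy":1.1,"dz":-8,"twist":-5,"claw":1},{"dx":-7,"dy":2.6,"dz":-8,"twist":-10,"claw":1},{"dx":-11,"dy":4.1,"dz":-8,"twist":-15,"claw":1},{"dx":-14.5,"dy":5.4,"dz":-8,"twist":-18,"claw":1},{"dx":-16.3,"dy":6.1,"dz":-8,"twist":-18.2,"claw":1},{"dx":-16.3,"dy":6.1,"dz":-7.5,"twist":-18.2,"claw":1}])

```text
time_s: 11.83
position: [0.6285, 0.2706, 0.0885]
tcp_rot: [[-0.008, -1.0, -0.004], [-1.0, 0.008, 0.015], [-0.015, 0.004, -1.0]]
force: [0.3, -0.8, 0.3]
opening: 0.998
```

```bash
python3 g.py 628.5,265.2,60,-90.8
```

```text
t 11.83 p [628.5 270.6  88.5] yaw -90.47 op 0.998 F [ 0.3 -0.8  0.3] tiltz [-0.004  0.015]
(628.5, 265.2, 60.0, -90.8) -> dx 0.58 dy -0.02 dz 2.84 twist 0.3
```

Request:
arm_command(plan=[{"dx":0.5,"dy":0,"dz":2.0,"twist":0.3,"claw":1},{"dx":0.5,"dy":0,"dz":2.5,"twist":0.3,"claw":0.95},{"dx":0.5,"dy":0,"dz":2.5,"twist":0.3,"claw":0.9},{"dx":0.5,"dy":0,"dz":2.5,"twist":0.3,"claw":0.9},{"dx":0.5,"dy":0,"dz":2.5,"twist":0.3,"claw":0.9}])

```text
time_s: 12.25
position: [0.629, 0.2652, 0.0639]
tcp_rot: [[-0.015, -1.0, -0.003], [-1.0, 0.014, 0.015], [-0.015, 0.004, -1.0]]
force: [-0.2, 0.4, 1.3]
opening: 0.909
```

```bash
python3 g.py 628.5,265.2,28,-90.8;  python3 - <<'E'
from h import *
im=bot.capture("scene"); crop(im,200,100,150,110,5,"scene11c")
E
```

```text
t 12.25 p [629.  265.2  63.9] yaw -90.83 op 0.909 F [-0.2  0.4  1.3] tiltz [-0.003  0.015]
(628.5, 265.2, 28.0, -90.8) -> dx 0.05 dy 0.03 dz 3.59 twist -0.0
```

View pics/scene11c.png

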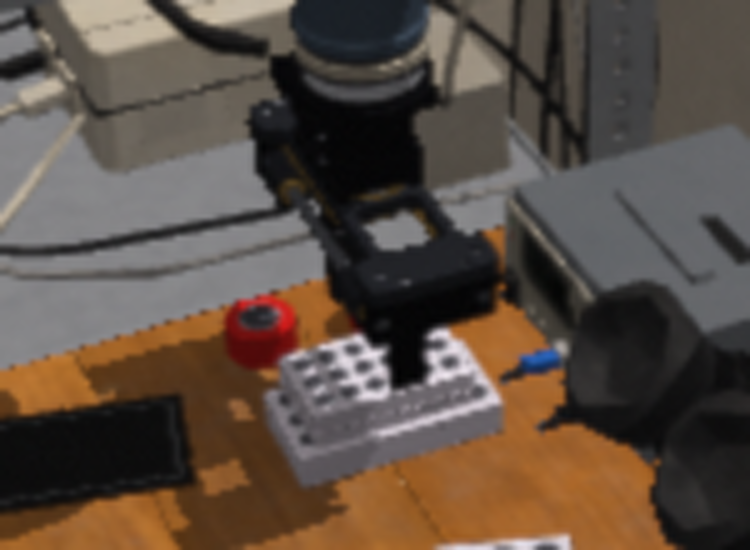

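Request:
arm_command(plan=[{"dx":0,"dy":0,"dz":2.5,"twist":0,"claw":0.9},{"dx":0,"dy":0,"dz":3.4,"twist":0,"claw":0.9},{"dx":0,"dy":0,"dz":3.4,"twist":0,"claw":0.85},{"dx":0,"dy":0,"dz":3.4,"twist":0,"claw":0},{"dx":0,"dy":0,"dz":3.4,"twist":0,"claw":0},{"dx":0,"dy":0,"dz":3.4,"twist":0,"claw":0},{"dx":0,"dy":0,"dz":3.4,"twist":0,"claw":0},{"dx":0,"dy":0,"dz":3.4,"twist":0,"claw":0}])

```text
time_s: 12.97
position: [0.6297, 0.2657, 0.0312]
tcp_rot: [[-0.014, -1.0, -0.001], [-1.0, 0.014, 0.015], [-0.015, 0.002, -1.0]]
force: [0.4, -0.8, 2.1]
opening: 0.689
```

```bash
python3 g.py 629,265.2,100,-90.8 451.7,-4.5,100,-81.8 451.7,-4.5,70,-81.8
```

```text
t 12.97 p [629.7 265.7  31.2] yaw -90.81 op 0.689 F [ 0.4 -0.8  2.1] tiltz [-0.001  0.015]
(629.0, 265.2, 100.0, -90.8) -> dx -0.06 dy 0.08 dz -6.88 twist -0.0
(451.7, -4.5, 100.0, -81.8) -> dx 27.16 dy 17.43 dz -7.28 twist -9.0
(451.7, -4.5, 70.0, -81.8) -> dx 27.21 dy 17.42 dz -4.28 twist -9.0
```

Request:
arm_command(plan=[{"dx":0,"dy":0,"dz":-3,"twist":0,"claw":0},{"dx":0,"dy":0,"dz":-6,"twist":0,"claw":0},{"dx":3.2,"dy":2,"dz":-7,"twist":0,"claw":0},{"dx":6.6,"dy":4.2,"dz":-7,"twist":-3,"claw":0},{"dx":10,"dy":6.4,"dz":-7,"twist":-6,"claw":0},{"dx":13.4,"dy":8.6,"dz":-7,"twist":-9,"claw":0},{"dx":16.8,"dy":10.8,"dz":-7,"twist":-9,"claw":0},{"dx":20.2,"dy":13,"dz":-7,"twist":-9,"claw":0}])

```text
time_s: 13.63
position: [0.4955, 0.0636, 0.0985]
tcp_rot: [[0.143, -0.99, -0.001], [-0.99, -0.143, 0.016], [-0.016, -0.001, -1.0]]
force: [1.1, 0.5, -3.4]
opening: 0.69
```

```bash
python3 g.py 451.7,-4.5,100,-81.8
```

```text
t 13.63 p [495.5  63.6  98.5] yaw -81.76 op 0.69 F [ 1.1  0.5 -3.4] tiltz [-0.001  0.016]
(451.7, -4.5, 100.0, -81.8) -> dx 6.11 dy 5.31 dz -0.26 twist 0.0
```

Request:
arm_command(plan=[{"dx":2.8,"dy":2.4,"dz":0,"twist":0,"claw":0},{"dx":5,"dy":4.3,"dz":0,"twist":0,"claw":0},{"dx":6.1,"dy":5.3,"dz":0,"twist":0,"claw":0},{"dx":6.1,"dy":5.3,"dz":0,"twist":0,"claw":0},{"dx":6.1,"dy":5.3,"dz":0,"twist":0,"claw":0},{"dx":6.1,"dy":5.3,"dz":0,"twist":0,"claw":0},{"dx":6.1,"dy":5.3,"dz":0,"twist":0,"claw":0},{"dx":6.1,"dy":5.3,"dz":0,"twist":0,"claw":0}])

```text
time_s: 14.3
position: [0.4526, -0.0036, 0.0975]
tcp_rot: [[0.145, -0.989, -0.0], [-0.989, -0.145, 0.016], [-0.015, -0.002, -1.0]]
force: [-0.2, -0.0, -2.3]
opening: 0.689
```

```bash
python3 g.py 451.7,-4.5,90,-81.8;  python3 - <<'E'
from h import *
im=bot.capture("scene"); crop(im,190,180,160,120,5,"scene12c");cv2.imwrite("pics/s12.png",im[:,:,::-1])
im=bot.capture("top"); cv2.imwrite("pics/t12.png",im[:,:,::-1]); crop(im,205,150,190,155,4,"top12c")
E
```

```text
t 14.3 p [452.6  -3.6  97.5] yaw -81.66 op 0.689 F [-0.2 -0.  -2.3] tiltz [-0.     0.016]
(451.7, -4.5, 90.0, -81.8) -> dx 0.09 dy 0.11 dz 0.75 twist 0.1
```

View pics/scene12c.png

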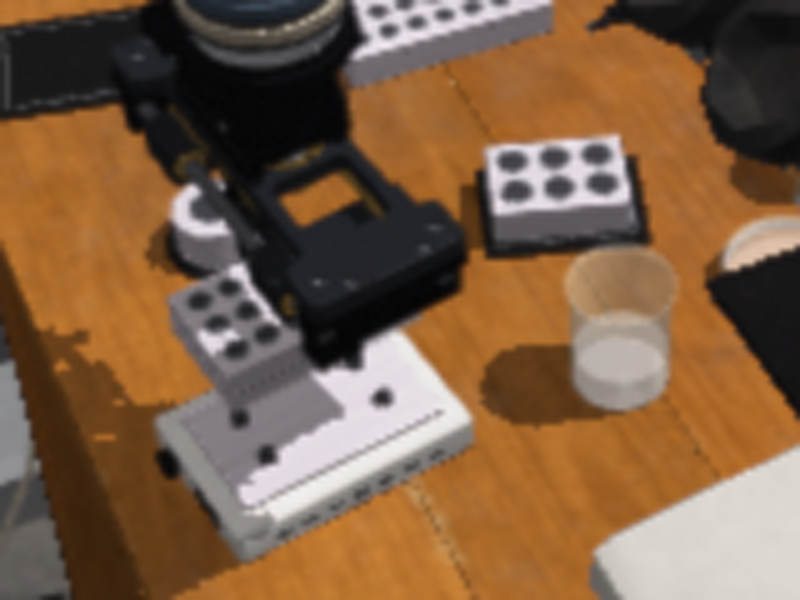

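View pics/top12c.png

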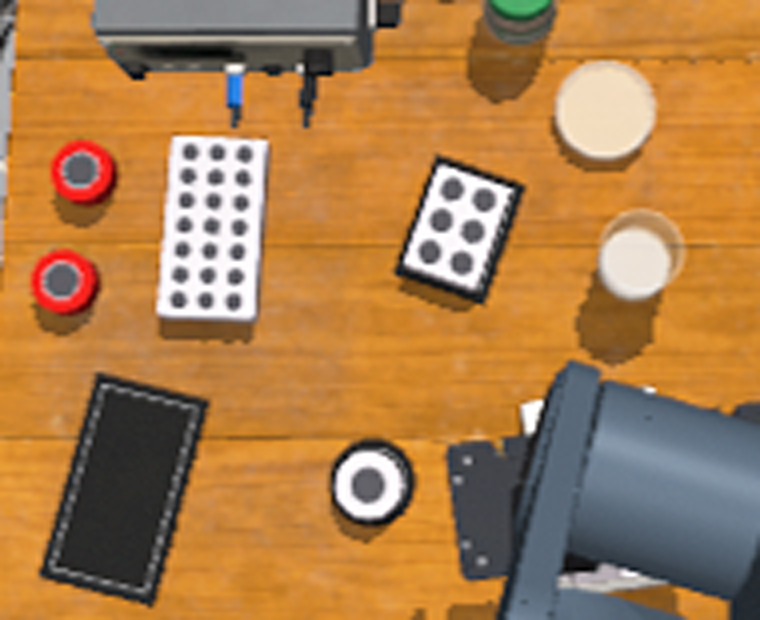

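Request:
arm_command(plan=[{"dx":0.1,"dy":0.1,"dz":2,"twist":0.1,"claw":0},{"dx":0.1,"dy":0.1,"dz":3.5,"twist":0.1,"claw":0},{"dx":0.1,"dy":0.1,"dz":4.5,"twist":0.1,"claw":0},{"dx":0.1,"dy":0.1,"dz":4.5,"twist":0.1,"claw":0},{"dx":0.1,"dy":0.1,"dz":4.5,"twist":0.1,"claw":0},{"dx":0.1,"dy":0.1,"dz":4.5,"twist":0.1,"claw":0},{"dx":0.1,"dy":0.1,"dz":4.5,"twist":0.1,"claw":0},{"dx":0.1,"dy":0.1,"dz":4.5,"twist":0.1,"claw":0}])

```text
time_s: 15.07
position: [0.452, -0.0041, 0.0531]
tcp_rot: [[0.143, -0.99, 0.001], [-0.99, -0.143, 0.015], [-0.015, -0.003, -1.0]]
force: [0.4, 0.0, -1.8]
opening: 0.689
```

```bash
python3 g.py 451.7,-4.5,36,-81.8;  python3 - <<'E'
from h import *
im=bot.capture("scene"); crop(im,190,200,130,100,6,"scene13c");cv2.imwrite("pics/s13.png",im[:,:,::-1])
im=bot.capture("top"); cv2.imwrite("pics/t13.png",im[:,:,::-1])
E
```

```text
t 15.07 p [452.   -4.1  53.1] yaw -81.76 op 0.689 F [ 0.4  0.  -1.8] tiltz [0.001 0.015]
(451.7, -4.5, 36.0, -81.8) -> dx 0.06 dy 0.04 dz 1.71 twist 0.0
```

View pics/scene13c.png

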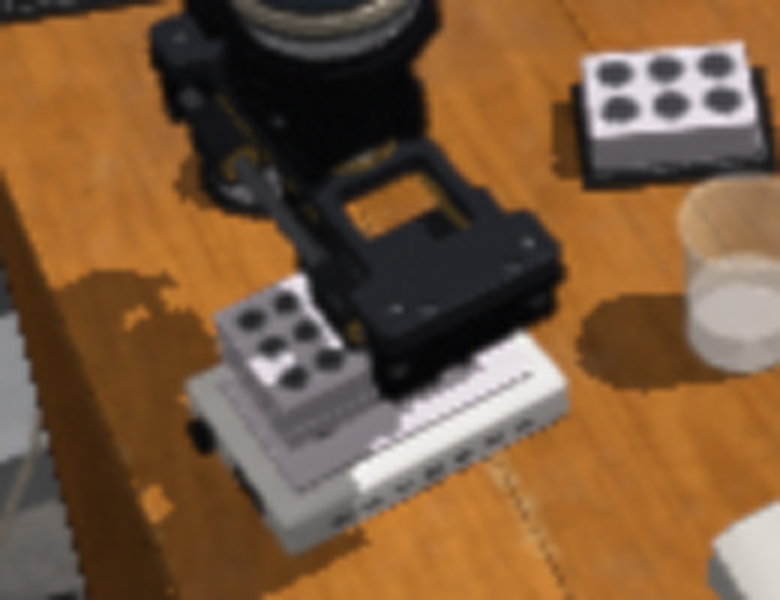

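```bash
python3 - <<'E'
from w import *
zt=.0699
for thr in(70,80,90):
    uv,P=wells("scene","pics/scene13c.png",6,190,200,(205,270,160,150),zt,thr,1.5,25); print(thr,len(P)); 
    for a,b in zip(uv,P): print(((a+.5-[190,200])*6).round(0),b.round(1))
E
```

```text
70 6
[286. 304.] [425.2  10.1  69.9]
[252. 320.] [410.3   7.8  69.9]
[306. 332.] [427.2  -7.2  69.9]
[272. 346.] [413.1  -8.1  69.9]
[330. 360.] [430.6 -24.7  69.9]
[295. 379.] [415.5 -27.6  69.9]
80 5
[286. 304.] [425.1  10.   69.9]
[252. 320.] [410.4   7.8  69.9]
[306. 332.] [427.2  -7.2  69.9]
[272. 346.] [413.1  -8.1  69.9]
[295. 379.] [415.5 -27.7  69.9]
90 5
[285. 304.] [425.   10.   69.9]
[252. 320.] [410.4   7.8  69.9]
[306. 332.] [427.2  -7.2  69.9]
[272. 346.] [413.1  -8.1  69.9]
[295. 379.] [415.5 -27.7  69.9]
```

```bash
python3 - <<'E'
from w import *
def show(n,fn,s,ox,oy,box,z,**k):
    uv,P=wells(n,fn,s,ox,oy,box,z,**k); print(n,len(P),P.mean(0).round(1)); return P
print("short"); show("top","pics/top12c.png",4,205,150,(412,165,100,125),.027,thr=120)
show("scene","pics/scene12c.png",5,190,180,(488,142,140,66),.027,thr=110)
print("round");show("top","pics/top12c.png",4,205,150,(345,462,45,45),.027,thr=140)
P=show("scene","pics/scene10c.png",5,220,120,(30,483,70,45),.027,thr=100)
# heater studs, finer: upsampled, top & scene, blob centroid
for n,fn,ox,oy,box in(("top","pics/top0c.png",205,150,(550,425,100,135)),("scene","pics/scene0c.png",170,140,(250,430,160,110))):
    for thr in(110,140,170):
        for z in(.032,):
            uv,P=wells(n,fn,4,ox,oy,box,z,thr,1,20); print(n,thr,P.round(1)[:,:2].tolist(),P.mean(0).round(1))
E
```

```text
short
top 6 [629.5  94.4  27. ]
scene 6 [631.5  93.6  27. ]
round
top 1 [455.  152.2  27. ]
scene 1 [456.7 151.2  27. ]
top 110 [[484.6, -12.1], [480.9, 15.9], [422.0, -21.2], [417.6, 7.1]] [451.3  -2.6  32. ]
top 140 [[484.7, -12.1], [481.1, 15.9], [422.1, -21.2], [417.7, 7.0]] [451.4  -2.6  32. ]
top 170 [[484.9, -12.1], [481.2, 15.9], [422.2, -21.1], [417.8, 6.9]] [451.5  -2.6  32. ]
scene 110 [[482.3, 12.6], [486.0, -15.0], [418.9, 3.3], [423.0, -23.8]] [452.5  -5.7  32. ]
scene 140 [[482.3, 12.6], [486.1, -15.0], [418.9, 3.4], [423.1, -23.7]] [452.6  -5.7  32. ]
scene 170 [[482.3, 12.6], [486.1, -15.0], [418.9, 3.4], [423.1, -23.7]] [452.6  -5.7  32. ]
```

Request:
arm_command(plan=[{"dx":0.1,"dy":-0.18,"dz":0.4,"twist":0,"claw":0},{"dx":0.1,"dy":-0.18,"dz":0.8,"twist":0,"claw":0},{"dx":0.1,"dy":-0.18,"dz":0.8,"twist":0,"claw":0},{"dx":0.1,"dy":-0.18,"dz":0.8,"twist":0,"claw":0},{"dx":0.1,"dy":-0.18,"dz":0.8,"twist":0,"claw":0},{"dx":0.1,"dy":-0.18,"dz":0.8,"twist":0,"claw":0}])

```text
time_s: 15.67
position: [0.4537, -0.0048, 0.0449]
tcp_rot: [[0.143, -0.99, 0.0], [-0.99, -0.143, 0.015], [-0.015, -0.003, -1.0]]
force: [0.1, 0.1, -2.2]
opening: 0.69
```

```bash
python3 g.py 453.9,-4.9,36,-81.8
```

```text
t 15.67 p [453.7  -4.8  44.9] yaw -81.77 op 0.69 F [ 0.1  0.1 -2.2] tiltz [0.    0.015]
(453.9, -4.9, 36.0, -81.8) -> dx 0.03 dy -0.02 dz 0.89 twist 0.0
```

Request:
arm_command(plan=[{"dx":0.02,"dy":0,"dz":0.2,"twist":0,"claw":0},{"dx":0.02,"dy":0,"dz":0.4,"twist":0,"claw":0},{"dx":0.02,"dy":0,"dz":0.4,"twist":0,"claw":0},{"dx":0.02,"dy":0,"dz":0.4,"twist":0,"claw":0}])

```text
time_s: 16.0
position: [0.4535, -0.0049, 0.0407]
tcp_rot: [[0.143, -0.99, -0.0], [-0.99, -0.143, 0.015], [-0.015, -0.002, -1.0]]
force: [-0.2, -0.4, -2.4]
opening: 0.685
```

Request:
arm_command(plan=[{"dx":0.02,"dy":0,"dz":0.2,"twist":0,"claw":0},{"dx":0.02,"dy":0,"dz":0.4,"twist":0,"claw":0},{"dx":0.02,"dy":0,"dz":0.4,"twist":0,"claw":0},{"dx":0.02,"dy":0,"dz":0.4,"twist":0,"claw":0}])

```text
time_s: 16.33
position: [0.4534, -0.005, 0.0365]
tcp_rot: [[0.143, -0.99, -0.0], [-0.99, -0.143, 0.016], [-0.015, -0.002, -1.0]]
force: [-0.8, -0.1, -2.2]
opening: 0.684
```

Request:
arm_command(plan=[{"dx":0,"dy":0,"dz":0.15,"twist":0,"claw":0},{"dx":0,"dy":0,"dz":0.25,"twist":0,"claw":0},{"dx":0,"dy":0,"dz":0.25,"twist":0,"claw":0},{"dx":0,"dy":0,"dz":0.25,"twist":0,"claw":0}])

```text
time_s: 16.67
position: [0.4536, -0.005, 0.0351]
tcp_rot: [[0.143, -0.99, 0.001], [-0.99, -0.143, 0.015], [-0.015, -0.003, -1.0]]
force: [-1.4, 1.1, 9.3]
opening: 0.691
```

```bash
python3 - <<'E'
from h import *
im=bot.capture("scene"); crop(im,190,200,130,100,6,"scene14c");cv2.imwrite("pics/s14.png",im[:,:,::-1])
E
```

```text
(no output)
```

View pics/scene14c.png

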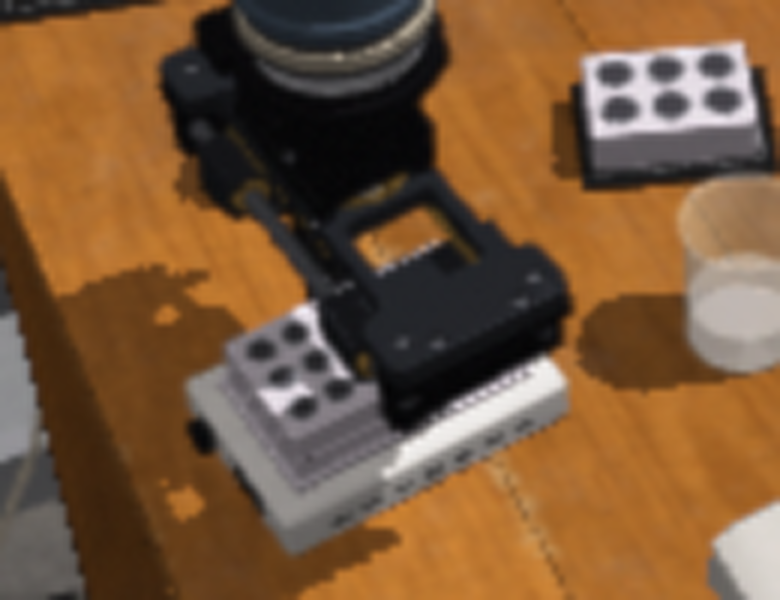

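Request:
arm_command(plan=[{"dx":0,"dy":0,"dz":0,"twist":0,"claw":0.9},{"dx":0,"dy":0,"dz":0,"twist":0,"claw":0.9},{"dx":0,"dy":0,"dz":0,"twist":0,"claw":0.9},{"dx":0,"dy":0,"dz":0,"twist":0,"claw":0.9},{"dx":0,"dy":0,"dz":-2,"twist":0,"claw":0.9},{"dx":0,"dy":0,"dz":-5,"twist":0,"claw":0.9},{"dx":0,"dy":0,"dz":-5,"twist":0,"claw":0.9},{"dx":0,"dy":0,"dz":-5,"twist":0,"claw":0.9}])

```text
time_s: 17.38
position: [0.4547, -0.006, 0.086]
tcp_rot: [[0.143, -0.99, 0.004], [-0.99, -0.143, 0.014], [-0.014, -0.006, -1.0]]
force: [-0.2, -0.7, 0.0]
opening: 0.893
```

```bash
python3 - <<'E'
from w import *
P=wells("top","pics/top12c.png",4,205,150,(162,138,105,178),.024,130,2,30)[1];print(len(P),P.mean(0).round(1)); print(P[:3].round(1),P[-3:].round(1))
im=bot.capture("scene"); crop(im,170,140,160,120,5,"scene15c");cv2.imwrite("pics/s15.png",im[:,:,::-1])
E
python3 g.py 540,130,90,-90 628,262,90,-93
```

```text
21 [629.4 263.3  24. ]
[[681.6 280.3  24. ]
 [681.  261.2  24. ]
 [680.  242.3  24. ]] [[578.2 284.3  24. ]
 [578.  265.5  24. ]
 [577.3 246.3  24. ]]
t 17.43 p [453.8  -5.8  85.2] yaw -81.76 op 0.9 F [-0.7  0.4  0.3] tiltz [0.002 0.015]
(540.0, 130.0, 90.0, -90.0) -> dx -12.21 dy -10.47 dz -0.26 twist 8.2
(628.0, 262.0, 90.0, -93.0) -> dx -24.01 dy -21.07 dz -0.05 twist 11.2
```

View pics/scene15c.png

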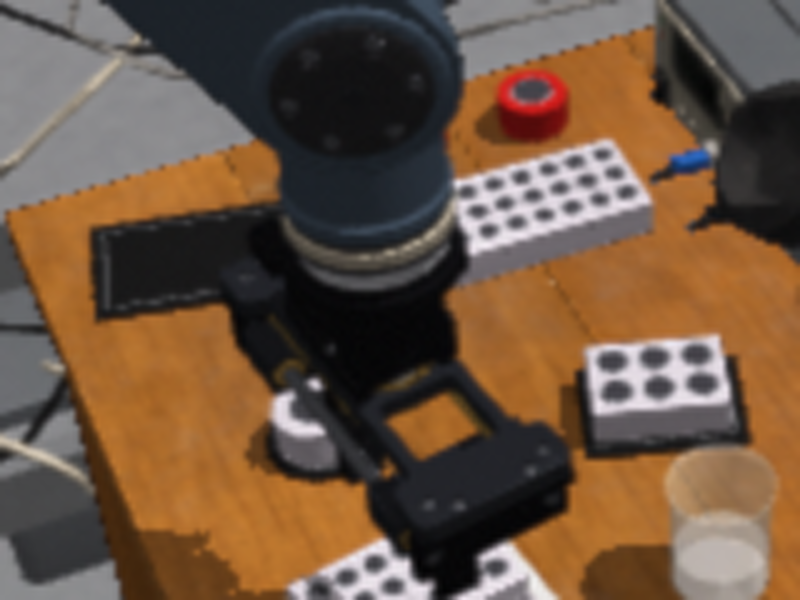

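```bash
python3 g.py 630.5,261.5,70,-92.2
```

```text
t 17.43 p [453.8  -5.8  85.2] yaw -81.76 op 0.9 F [-0.7  0.4  0.3] tiltz [0.002 0.015]
(630.5, 261.5, 70.0, -92.2) -> dx -23.90 dy -21.31 dz 1.95 twist 10.4
```

Request:
arm_command(plan=[{"dx":-3,"dy":-2.7,"dz":0,"twist":2,"claw":0.9},{"dx":-6,"dy":-5.4,"dz":0,"twist":4,"claw":0.9},{"dx":-9,"dy":-8.1,"dz":0,"twist":6,"claw":0.95},{"dx":-12,"dy":-10.8,"dz":0,"twist":8,"claw":0.95},{"dx":-15,"dy":-13.5,"dz":0,"twist":10,"claw":0.95},{"dx":-18,"dy":-16,"dz":0,"twist":10.4,"claw":0.95},{"dx":-21,"dy":-18.7,"dz":0,"twist":10.4,"claw":0.95},{"dx":-23.9,"dy":-21.3,"dz":0,"twist":10.4,"claw":0.95}])

```text
time_s: 18.1
position: [0.63, 0.2631, 0.0873]
tcp_rot: [[-0.037, -0.999, -0.002], [-0.999, 0.037, 0.014], [-0.014, 0.002, -1.0]]
force: [0.6, -0.4, 0.4]
opening: 0.95
```

```bash
python3 g.py 630.5,261.5,50,-92.2
```

```text
t 18.1 p [630.  263.1  87.3] yaw -92.14 op 0.95 F [ 0.6 -0.4  0.4] tiltz [-0.002  0.014]
(630.5, 261.5, 50.0, -92.2) -> dx 0.21 dy -0.07 dz 3.73 twist 0.1
```

Request:
arm_command(plan=[{"dx":0.15,"dy":0,"dz":2.5,"twist":0,"claw":0.95},{"dx":0.15,"dy":0,"dz":4,"twist":0,"claw":0.95},{"dx":0.15,"dy":0,"dz":4.5,"twist":0,"claw":0.95},{"dx":0.15,"dy":0,"dz":4.5,"twist":0,"claw":0.95},{"dx":0.15,"dy":0,"dz":4.5,"twist":0,"claw":0.95},{"dx":0.15,"dy":0,"dz":4.5,"twist":0,"claw":0.95}])

```text
time_s: 18.6
position: [0.6304, 0.2618, 0.0428]
tcp_rot: [[-0.038, -0.999, -0.001], [-0.999, 0.038, 0.014], [-0.014, 0.001, -1.0]]
force: [-0.2, -0.4, 0.5]
opening: 0.951
```

```bash
python3 g.py 630.5,261.5,6,-92.2;  python3 - <<'E'
from h import *
im=bot.capture("scene"); crop(im,200,100,150,110,5,"scene16c")
im=bot.capture("top"); crop(im,205,150,190,155,4,"top16c");cv2.imwrite("pics/t16.png",im[:,:,::-1])
E
```

```text
t 18.6 p [630.4 261.8  42.8] yaw -92.18 op 0.951 F [-0.2 -0.4  0.5] tiltz [-0.001  0.014]
(630.5, 261.5, 6.0, -92.2) -> dx 0.08 dy -0.02 dz 3.68 twist 0.0
```

View pics/scene16c.png

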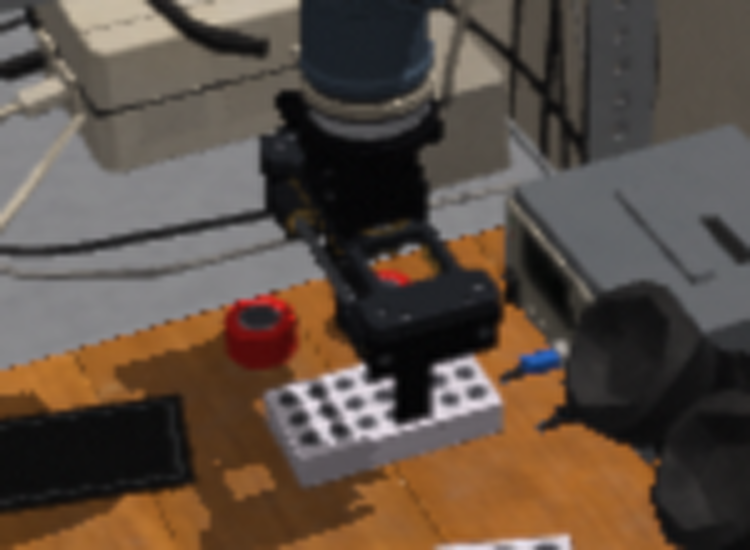

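View pics/top16c.png

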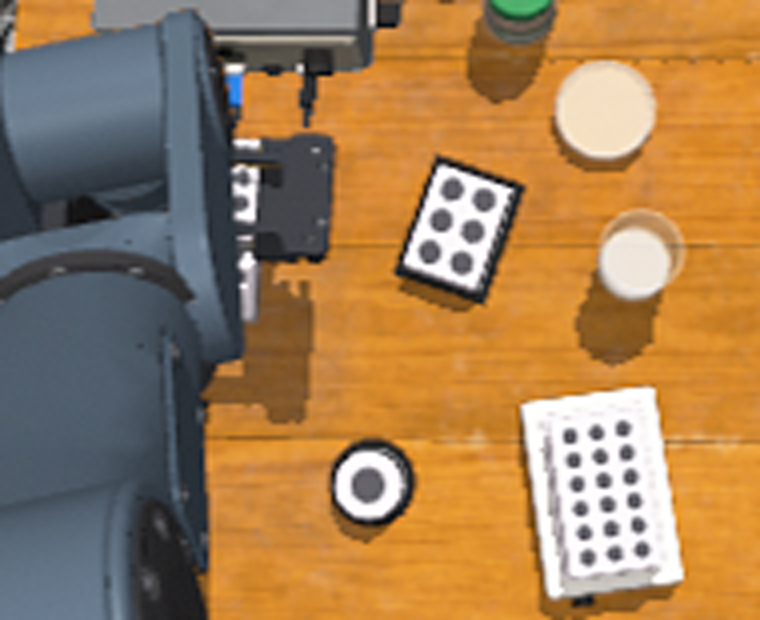

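Request:
arm_command(plan=[{"dx":0,"dy":0,"dz":2,"twist":0,"claw":0.95},{"dx":0,"dy":0,"dz":3.4,"twist":0,"claw":0.95},{"dx":0,"dy":0,"dz":3.6,"twist":0,"claw":0.95},{"dx":0,"dy":0,"dz":3.6,"twist":0,"claw":0},{"dx":0,"dy":0,"dz":3.6,"twist":0,"claw":0},{"dx":0,"dy":0,"dz":3.6,"twist":0,"claw":0},{"dx":0,"dy":0,"dz":3.6,"twist":0,"claw":0},{"dx":0,"dy":0,"dz":3.6,"twist":0,"claw":0}])

```text
time_s: 19.37
position: [0.6314, 0.2625, 0.0083]
tcp_rot: [[-0.038, -0.999, 0.002], [-0.999, 0.038, 0.015], [-0.015, -0.001, -1.0]]
force: [1.0, -0.5, 1.2]
opening: 0.759
```

```bash
python3 g.py 630.5,261.5,60,-92.2 452.5,317,60,-103.2 452.5,317,20,-103.2; python3 - <<'E'
from w import *
P=wells("top","pics/top16c.png",4,205,150,(552,415,100,155),.052,130,2,30)[1];print(len(P),P.mean(0).round(1),P[:3].round(1),P[-3:].round(1))
E
```

```text
t 19.37 p [631.4 262.5   8.3] yaw -92.17 op 0.759 F [ 1.  -0.5  1.2] tiltz [0.002 0.015]
(630.5, 261.5, 60.0, -92.2) -> dx 0.02 dy 0.07 dz -5.17 twist 0.0
(452.5, 317.0, 60.0, -103.2) -> dx -4.85 dy 18.07 dz -5.12 twist 11.0
(452.5, 317.0, 20.0, -103.2) -> dx -4.79 dy 18.08 dz -1.12 twist 11.0
18 [451.1  -3.7  52. ] [[492.1 -15.3  52. ]
 [489.2   1.8  52. ]
 [486.9  19.1  52. ]] [[415.5 -26.6  52. ]
 [412.7  -9.1  52. ]
 [410.2   8.   52. ]]
```

Request:
arm_command(plan=[{"dx":0,"dy":0,"dz":-3,"twist":0,"claw":0},{"dx":0,"dy":0.2,"dz":-6,"twist":0,"claw":0},{"dx":-1,"dy":3.7,"dz":-6,"twist":3,"claw":0},{"dx":-2,"dy":7.4,"dz":-6,"twist":6,"claw":0},{"dx":-3,"dy":11,"dz":-6,"twist":9,"claw":0},{"dx":-3.8,"dy":14.5,"dz":-5,"twist":11,"claw":0},{"dx":-4.8,"dy":18.1,"dz":-4,"twist":11,"claw":0},{"dx":-4.8,"dy":18.1,"dz":-3,"twist":11,"claw":0}])

```text
time_s: 20.03
position: [0.4416, 0.3166, 0.0381]
tcp_rot: [[-0.224, -0.974, -0.011], [-0.975, 0.224, 0.011], [-0.008, 0.013, -1.0]]
force: [-1.8, 0.0, -2.9]
opening: 0.753
```

```bash
python3 g.py 452.8,317,13,-103.2;  python3 - <<'E'
from h import *
im=bot.capture("scene"); crop(im,165,130,150,110,5,"scene17c")
E
```

```text
t 20.03 p [441.6 316.6  38.1] yaw -102.95 op 0.753 F [-1.8  0.  -2.9] tiltz [-0.011  0.011]
(452.8, 317.0, 13.0, -103.2) -> dx -0.27 dy -1.12 dz 2.50 twist 0.2
```

View pics/scene17c.png

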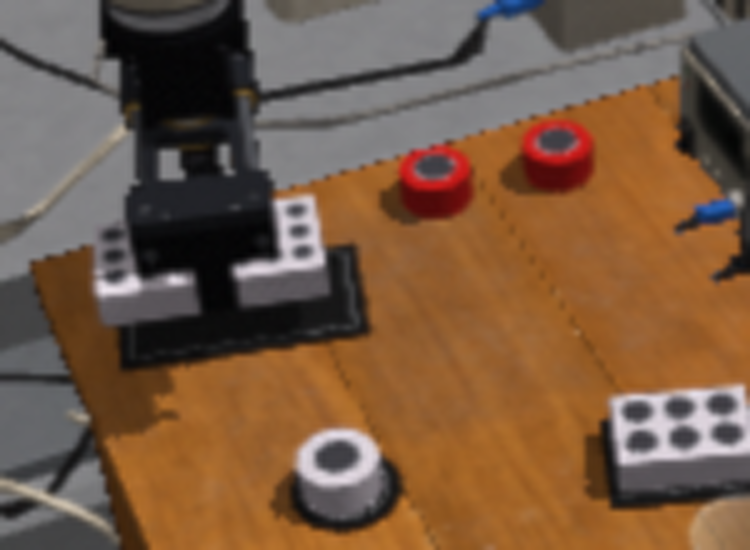

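Request:
arm_command(plan=[{"dx":-0.2,"dy":-0.7,"dz":0.5,"twist":0,"claw":0},{"dx":-0.2,"dy":-0.7,"dz":1.2,"twist":0,"claw":0},{"dx":-0.2,"dy":-0.7,"dz":1.8,"twist":0,"claw":0},{"dx":-0.2,"dy":-0.7,"dz":2,"twist":0,"claw":0},{"dx":-0.2,"dy":-0.7,"dz":2,"twist":0,"claw":0},{"dx":-0.2,"dy":-0.7,"dz":2,"twist":0,"claw":0},{"dx":-0.2,"dy":-0.7,"dz":2,"twist":0,"claw":0}])

```text
time_s: 20.67
position: [0.4531, 0.3169, 0.0167]
tcp_rot: [[-0.225, -0.974, -0.007], [-0.974, 0.225, 0.012], [-0.01, 0.009, -1.0]]
force: [-1.0, -1.0, -2.4]
opening: 0.754
```

```bash
python3 g.py 452.8,317,11.5,-103.2
```

```text
t 20.67 p [453.1 316.9  16.7] yaw -102.99 op 0.754 F [-1.  -1.  -2.4] tiltz [-0.007  0.012]
(452.8, 317.0, 11.5, -103.2) -> dx 0.00 dy 0.02 dz 0.52 twist 0.2
```

Request:
arm_command(plan=[{"dx":0,"dy":0,"dz":0.3,"twist":0,"claw":0},{"dx":0,"dy":0,"dz":0.5,"twist":0,"claw":0},{"dx":0,"dy":0,"dz":0.55,"twist":0,"claw":0},{"dx":0,"dy":0,"dz":0.55,"twist":0,"claw":0},{"dx":0,"dy":0,"dz":0.55,"twist":0,"claw":0}])

```text
time_s: 21.08
position: [0.4533, 0.3171, 0.0115]
tcp_rot: [[-0.225, -0.974, -0.006], [-0.974, 0.225, 0.012], [-0.01, 0.008, -1.0]]
force: [-0.0, -0.2, 0.1]
opening: 0.752
```

Request:
arm_command(plan=[{"dx":0,"dy":0,"dz":0,"twist":0,"claw":0.95},{"dx":0,"dy":0,"dz":0,"twist":0,"claw":0.95},{"dx":0,"dy":0,"dz":0,"twist":0,"claw":0.95},{"dx":0,"dy":0,"dz":0,"twist":0,"claw":0.95},{"dx":0,"dy":0,"dz":-2,"twist":0,"claw":0.95},{"dx":0,"dy":0,"dz":-6,"twist":0,"claw":0.95},{"dx":0,"dy":0,"dz":-10,"twist":0,"claw":0.95},{"dx":0,"dy":0,"dz":-12,"twist":0,"claw":0.95}])

```text
time_s: 21.75
position: [0.4557, 0.3165, 0.1353]
tcp_rot: [[-0.225, -0.974, -0.001], [-0.974, 0.225, 0.014], [-0.013, 0.004, -1.0]]
force: [0.2, -0.4, 0.0]
opening: 0.951
```

```bash
python3 g.py 600,200,160,-103.2
```

```text
t 21.75 p [455.7 316.5 135.3] yaw -102.98 op 0.951 F [ 0.2 -0.4  0. ] tiltz [-0.001  0.014]
(600.0, 200.0, 160.0, -103.2) -> dx 8.07 dy -16.67 dz -2.64 twist 0.2
```

```bash
python3 g.py 480,120,180,-103.2
```

```text
t 21.75 p [455.7 316.5 135.3] yaw -102.98 op 0.951 F [ 0.2 -0.4  0. ] tiltz [-0.001  0.014]
(480.0, 120.0, 180.0, -103.2) -> dx 18.54 dy -6.76 dz -4.75 twist 0.2
```

Request:
arm_command(plan=[{"dx":2,"dy":0,"dz":-4,"twist":0,"claw":0.95},{"dx":6,"dy":0,"dz":-5,"twist":0,"claw":0.95},{"dx":10,"dy":1,"dz":-5,"twist":0,"claw":0.95},{"dx":14,"dy":2,"dz":-5,"twist":0,"claw":0.95},{"dx":18,"dy":2,"dz":-5,"twist":0,"claw":0.95},{"dx":18,"dy":2,"dz":-5,"twist":0,"claw":0.95},{"dx":18,"dy":2,"dz":-5,"twist":0,"claw":0.95},{"dx":18,"dy":2,"dz":-5,"twist":0,"claw":0.95}])

```text
time_s: 22.42
position: [0.3965, 0.1448, 0.1833]
tcp_rot: [[-0.226, -0.974, 0.001], [-0.974, 0.226, 0.014], [-0.014, 0.003, -1.0]]
force: [0.4, 0.5, -0.2]
opening: 0.948
```

```bash
python3 - <<'E'
from h import *
im=bot.capture("top"); crop(im,205,150,190,155,4,"top18c");cv2.imwrite("pics/t18.png",im[:,:,::-1])
im=bot.capture("scene"); crop(im,165,140,190,150,4,"scene18c");cv2.imwrite("pics/s18.png",im[:,:,::-1])
E
```

```text
(no output)
```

View pics/top18c.png

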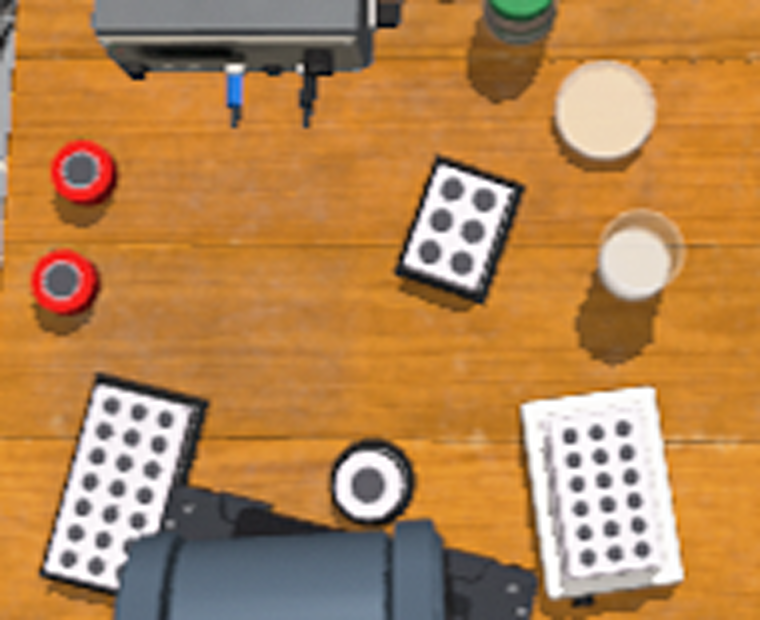

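View pics/scene18c.png

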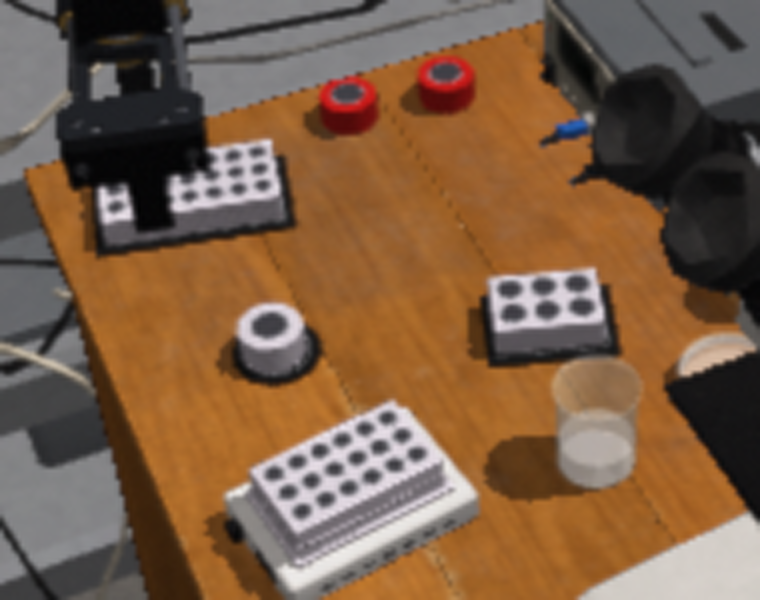

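```bash
python3 - <<'E'
from w import *
P=wells("top","pics/top18c.png",4,205,150,(60,385,140,180),.027,130,2,30)[1]; print("long",P.round(1)[:,:2].tolist())
P=wells("scene","pics/scene18c.png",4,165,140,(255,408,185,118),.052,120,2,30)[1]; print("sock sc",len(P),P.mean(0).round(1))
P=wells("top","pics/top18c.png",4,205,150,(552,415,100,155),.052,130,2,30)[1]; print("sock top",len(P),P.mean(0).round(1))
P=wells("scene","pics/scene0c.png",4,170,140,(250,430,160,110),.032,140,1,20)[1]; print(P.mean(0))
im0=cv2.imread("pics/top0.png").astype(int); im1=cv2.imread("pics/t18.png").astype(int)
for b,n in(((410,265,35,35),"timer"),((350,198,35,35),"beaker")):
    x,y,w,h=b; print(n,abs(im0-im1)[y:y+h,x:x+w].max())
E
```

```text
long [[506.2, 326.1], [501.9, 307.6], [497.2, 289.2], [496.9, 353.7], [489.2, 330.0], [485.1, 311.6], [480.7, 293.2], [472.5, 333.7], [468.2, 315.5], [464.0, 296.8], [455.8, 338.0], [451.5, 319.2], [446.9, 300.8], [438.9, 342.0], [434.7, 323.3], [430.5, 304.8], [422.3, 345.8], [417.8, 327.3]]
sock sc 19 [452.6  -2.6  52. ]
sock top 18 [451.1  -3.7  52. ]
[452.57766331  -5.68597581  32.        ]
timer 6
beaker 6
```

```bash
python3 - <<'E'
from w import *
for z in(.052,.054,.060):
    P=wells("scene","pics/scene18c.png",4,165,140,(255,400,185,125),z,110,2,30)[1]; 
    m=np.median(P,0); P=P[np.hypot(*(P-m)[:,:2].T)<48]; print(z,len(P),P.mean(0).round(1))
E
```

```text
0.052 18 [455.6  -3.   52. ]
0.054 18 [455.2  -4.7  54. ]
0.06 18 [453.7  -9.8  60. ]
```

```bash
python3 - <<'E'
from w import *
uv,P=wells("scene","pics/scene18c.png",4,165,140,(255,400,185,125),.052,110,2,30)
print(np.c_[((uv+.5-[165,140])*4).round(0),P[:,:2].round(1)].tolist())
im=cv2.imread("pics/s18.png"); crop(im[:,:,::-1],215,235,75,60,10,"h18")
E
```

```text
[[337.0, 411.0, 463.1, 37.2], [387.0, 418.0, 488.8, 18.4], [365.0, 429.0, 473.2, 16.2], [402.0, 436.0, 491.5, 1.1], [342.0, 440.0, 457.7, 13.8], [380.0, 447.0, 475.8, -1.4], [320.0, 451.0, 442.4, 11.7], [417.0, 454.0, 493.7, -16.5], [357.0, 458.0, 460.5, -3.5], [297.0, 462.0, 427.2, 9.5], [395.0, 465.0, 478.5, -18.8], [335.0, 469.0, 445.2, -5.8], [274.0, 474.0, 411.9, 6.8], [372.0, 477.0, 463.0, -20.9], [311.0, 481.0, 429.8, -8.2], [427.0, 487.0, 488.9, -43.1], [349.0, 488.0, 447.5, -23.0], [288.0, 492.0, 414.4, -10.3], [326.0, 499.0, 432.3, -25.3], [302.0, 511.0, 416.9, -27.5]]
```

View pics/h18.png

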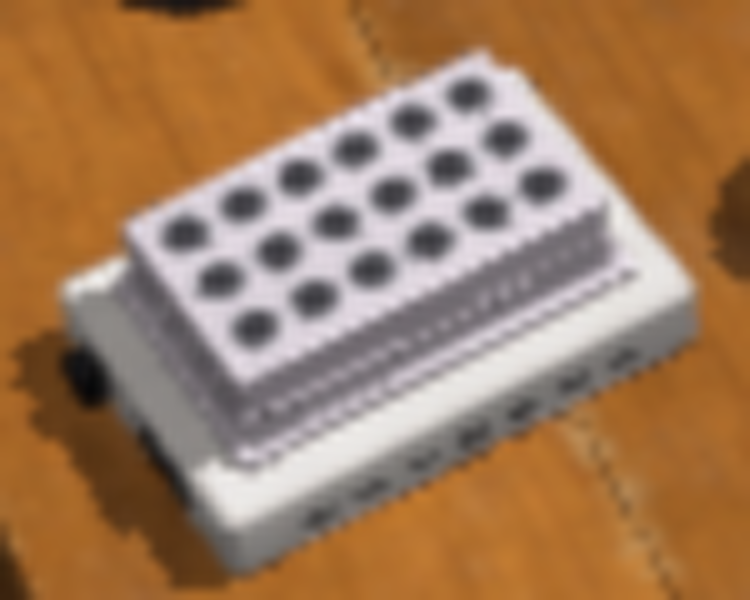

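```bash
python3 -c "
from rig import bot
print(bot.read_state()['force']); print(bot.hand_in())"
```

```text
[ 0.77888159 -0.48293991  0.32320593]
the job is handed in; nothing more can be done
None
```

I took the stack apart, placed all four blocks and handed the job in at about 22.5 s of the 136 s. No verdict was reported.

- **Socket block:** it is pressed onto the heater's studs. It went down freely and met the plate with about 11 N when its underside was about 28 mm above the table. The last top view puts its centre about 1 mm from the stud centre, turned about 8.4° against the heater's 8.2°. The two cameras also agree on its top at about 52 mm, which is flush.
- **Other three blocks:** they are released and upright on their own mats. The long block is about 0.5 mm off centre, the short block about 1.5 mm, and the round block about 1.5 to 2 mm. The two oblong blocks look square on their outlines.
- **Bystanders:** the timer and beaker show no change between the first and last top views. I did not touch the red look-alikes.

**Disagreements:** the two cameras differ by 1 to 3 mm from each other, so I compared blocks and targets within the same camera. My first two automatic checks of the socket block in the scene view were off because they counted stray dark spots as wells. With the right 18 wells, that view matched. The tool kept a lean of about 0.015 rad throughout, with no visible effect.

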